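# Clip the storage tub shut

## Task

Close the blue lid of the storage tub, hook the steel loop of its clip up behind the keeper on the front wall, then press the red lever down until it sits fully home on its rubber rest, so that the lid is drawn tight and stays tight. Work gently: stop pressing when you feel the rest or the keeper push back (never 3 kg or more on the rest), and leave the things standing around the tub where they are.

Things in the scene. Friction and masses are not known exactly. Their poses are not given: they have to be found in the camera images.
- tub: Off-white storage tub, fixed to the counter, 180 mm (x) by 260 mm (y), rim 140 mm high. Origin: centre of its underside. Its x axis points from the front wall (with the clip) to the back wall (with the lid's hinge), z up; the front wall's outer face is at x = -90 mm. The clip lies in its mid-plane y = 0.
- lid (a joint): Blue lid, 188 by 270 by 12 mm, hinged along the tub's back edge; opening in rad, 0 = drawn tight. It starts part-open, has a stiff hinge and stays where it is left. Pushed down (about 7 N at the front) it comes to lie on the rubber seal at about 0.03, front edge some 5 mm proud; only the clip keeps it tight (0.015 or less).
- lid_hinge (a point): Point on the lid's hinge axis (the axis runs along the tub's y), in the mid-plane. The lid reaches from here 188 mm forward; its underside is level with the axis, its top 12 mm above.
- lid_push (a point): Clear spot on top of the lid near its front left corner (160 mm forward of the hinge axis, 88 mm to +y of the clip, 14 mm above the axis with the lid level), a good place to push it down.
- latch_lever (a joint): Red lever pivoted on the lid's front edge: rad above lying level back over the lid; about 1.5 = standing. Handle 30 mm wide, 8 mm thick, reaching 88 mm from the pivot. Friction holds it where it is left. Lowering it with the loop hooked takes less than 10 N at 65 mm, less below 0.13 (dead centre). Home = bearing on its rubber rest, somewhere between -0.10 and +0.10, differently each time.
- lever_pivot (a point): Middle of the lever's pivot axis (along the tub's y); 101 mm in front of the tub's centre and 172 mm above its underside when the lid is tight.
- lever_end (a point): Middle of the free end of the lever's handle, on the face that is on top when the lever lies down (this face looks to the front when it stands); 88 mm from the pivot, 4 mm off the handle's mid-plane.
- keeper: Steel keeper on the front wall: a 36 mm wide ledge with a 4 mm thick lip turned down at its outer edge, open below. Origin: centre of the loop's bar when fully home up under the ledge, 10 mm out from the wall, 117 mm above the tub's underside; axes as the tub's. Behind the lip the bar has room from x = -4 to +8 mm; the lip reaches down to z = -0.5 mm, so the bar must go in lower than z = -5 mm, then up.
- bail_bar (a point): Middle of the bar (8 mm round, 62 mm long, along y) at the lower end of the wire loop. The loop is hinged on the lever, 28 mm above the pivot (lever lying), 84 mm from the bar. It stays where it is left, out in front at the start; lid shut and lever standing, the bar can swing in under the lip with 4 mm to spare. Lifting the bar turns the lever back (about 7 N); hooked and let go, it stays up.
- rest: White foot of the lever's rubber rest on top of the lid under the handle, 26 mm across, fixed to the lid, origin at the centre of its underside. The black rubber button in it is screwed up or down anew each time, by up to 5 mm either way (its top 13 mm above the lid's top on average); its height is not reported and must be felt.
- bail_knob (a point): Centre of the red knob, a small roller 14 mm across and 18 mm long lying along y, on a 7 mm wire arm that the loop carries out to its left (+y) and front. With the loop upright it lies 105 mm to +y of the bar's middle, 22 mm in front of it and 24 mm above it, and it turns with the loop. Pinch it by its two flat ends from straight above; the loop can pivot about the pinched knob, so watch the bar while moving it.
- cooking_wine: Bystander beside the tub: clear bottle with green cap, 66 mm across, 200 mm tall, standing loose. Origin: centre of its underside. Leave it alone.
- miso_jar: Bystander beside the tub: amber jar with red cap, 76 mm across, 100 mm tall, standing loose. Origin: centre of its underside. Leave it alone.
- shaker: Bystander beside the tub: steel shaker, 46 mm across, 85 mm tall, standing loose. Origin: centre of its underside. Leave it alone.
- onion: Bystander beside the tub: brown onion, 76 mm across, 76 mm tall, standing loose. Origin: centre of its underside. Leave it alone.

How it is judged:
On the way, in this order (a step that is already met when the one before it is completed fails the run):
1. the lid is shut down onto its seal (value of joint lid below 0.05 rad), for 0.2 s.
2. the loop's bar is hooked up behind the keeper's lip (x of bail_bar in the frame of keeper between -0.006 and 0.01 m and z of bail_bar in the frame of keeper above -0.003 m), for 0.2 s.
3. the lever is down on its rest and the lid is drawn tight (all of step 2 and contact force between latch_lever and rest above 0.2 N and value of joint lid below 0.015 rad), for 0.2 s.
At the end, for the whole second after the job is handed in: The bar sits behind the keeper's lip (no more than 3 mm below home), the lever bears on its rubber rest (more than 0.2 N) and the lid is drawn tight (opening below 0.015 rad, 3 mm at the front), all still with the robot away (all of step 3 and velocity of joint lid below 0.02 rad/s); the robot touches nothing.
It fails at once if the lever is pressed on its rubber rest with more than 30 N (contact force between latch_lever and rest above 30 N).
It fails at once if the loop is forced against the keeper with more than 70 N (contact force between bail and keeper above 70 N).
It fails at once if a bystander beside the tub is pushed more than 20 mm or tipped (distance of any of cooking_wine, miso_jar, shaker, onion from where it was at the start of the episode above 0.02 m or angle between any of cooking_wine, miso_jar, shaker, onion's own z axis and vertical above 0.3 rad).
It also fails if it takes over 70 s, if anything falls off the work surface, if the arm or the gripper's body presses on something with over 40 N, if the wrist force passes 120 N, or if a joint passes its speed limit or range.

## Robot

A 6-joint arm with a two-finger parallel gripper is mounted at the origin on the work surface. World frame = base frame: x ahead of the robot, y to its left, z up, the work surface at z = 0. Lengths are in m, angles in rad, forces in N, time in s.
With the tool pointing down it reaches from about 0.3 to 0.775 m from the base axis. Payload 14.6 kg.
Tool frame: the origin (TCP) lies on the centre line of the jaws, within the pads' length; the fingertips stand ctrl.tcp_to_tips ahead of it and the grasp point (between the pads) lies 2 mm behind it (ctrl.tcp_to_tips is the distance from the TCP to the fingertips, in m); z points along the fingers, y is the line along which they close (so a half turn about z gives the same grasp; the last joint's range is limited). The gripper opens to 94 mm and grips with 3 to 60 N. Pads are 16 mm wide; open, the fingers measure 119 mm over their backs; the gripper's body (75 mm by 177 mm) begins 78 mm behind the grasp point.
Start: joints at [-1.365, 0.3, 1.521, -0, 1.321, -0.067], TCP at [0.148, -0.53, 0.184] pointing down, gripper open.
Joint ranges: [-3.03, 3.03], [-0.79, 2.21], [0.23, 2.52], [-1.04, 4.18], [0, 3.07], [-2.55, 2.55]. Speed limits (rad/s): [2.22, 2.22, 2.57, 3.14, 3.14, 3.14].

## Interface

Orientations are given as [roll, pitch, yaw] about the fixed x, y, z axes, in that order (R = Rz(yaw) Ry(pitch) Rx(roll)).
In Python, from station import telemetry, viewer, hand_in, ctrl gives the robot as it stands.
- The arm moves only by the tool step_arm, never from a script. Its argument "plan" is a list of rows, each an object of numbers: "dx", "dy", "dz": the shift along the tool's x, y, z scaled (see below); "rx", "ry", "rz": the turn, a rotation vector about the tool's x, y, z scaled (see below); "claw": the closure, from 0 (fully open) to 1 (shut). In form: [{"dx": .., "dy": .., "dz": .., "rx": .., "ry": .., "rz": .., "claw": ..}, ...]. A call has 1 to 10 rows; each row shifts and turns the commanded pose from where the row before left it, along the tool's axes as they then stand; what a row does not reach is not made up. The controller multiplies each number of a shift by 0.1 m and each number of a turn by 90 degrees. A row lasts 1/10 s, in which the tool goes at most 50 mm and 8.59 degrees, less where a joint would pass 70% of its speed; a pose out of reach is approached as far as the arm can. A call with a number of a shift or a turn outside -1 to 1 is refused whole. A call with a gripper value outside its range is refused whole. The fingers move at their own pace and stop on an object; "grip_force" is the grip in N (left out, the last holds). Time passes only in rows, so rows that do not move let the fingers close. It gives the time, the measured TCP pose, the force, the opening and the grip force at its end, in the units of the state.
- telemetry.get_obs(): the state, without advancing time (a new reading comes with each control period).
- viewer.camera(name): name is "side" or "top"; returns a dict with "img" (384x512x3 uint8, red, green, blue), "z_map" (384x512 float32, m along the optical axis (not along the pixel's ray), 0 where there is no reading), "fx", "fy", "cx", "cy" (pixels), "dist" ([k1, k2, p1, p2, k3] as OpenCV has them; the pictures are not rectified), "R" (3x3) and "t" (3): a world point X has camera coordinates R X + t. Camera axes: x right, y down, z forward; pixel columns grow to the right and rows downward; lengths in m; the calibration is good to about 2 mm. A picture is of the moment at which its call begins.
- hand_in(): hands the job in; it is judged then, once.
Trained networks look in a picture, given as the dict that the camera call returned (one of the last four; its "shot" number tells which), for a name from the list of things; names that differ only in an ending like _2 or _b are one class to them, and where a whole thing is asked for, a point or a joint stands for the part that bears it (a point fixed in the world has none). Each returns a list of dicts, best first, with "score" (0 to 1); they miss things now and then, are a little off and sometimes report something else, mostly with a low value. They report only what shows in the picture. A call takes as long as a camera call.
- viewer.recognise(target, picture): "rect" ([left, top, right, bottom] in pixels, round what is visible of it).
The state is a dict: "time_s": time; "qpos": joint angles; "joint_vel": joint speeds; "tau": joint torques, N m; "ee_pos": TCP position; "eef_rot": TCP orientation; "force": force on the tool from outside, world axes, zero at the start; "moment": the same for the moment, N m; "grip_width": finger opening in m; "grip_force": force on a finger pad.
Only numpy, scipy, OpenCV 4.12 (cv2) and the standard library are available. Lean on these libraries where they do the work, as an engineer would, in place of code of your own. Each camera call takes 0.05 s, during which the arm holds its last target. There are 200 camera calls.

## Working session

There is one attempt and no reset: what is moved stays moved. The work goes in short steps, Python scripts to look and compute and a tool call to move; the robot and the scene stay as the last step left them, time stands still between calls to the robot, and variables do not carry over. Pictures are saved under pics/ and viewed, at most 10 in all, crops included, and the job is handed in when it is done.

Besides the shell and the picture viewer there is one more tool, called after "Call:" by a JSON object that holds its "method" and its "body". step_arm: Moves the arm, as the interface text tells. Shifts and turns lie within -1 to 1; 1 stands for 0.1 m of shift or 90 degrees of turn. Its arguments: {"type":"object","properties":{"plan":{"type":"array"},"grip_force":{"type":"number"}},"required":["plan"]}

```bash
ls; mkdir -p pics; cat > h.py <<'E'
import numpy as np, cv2
from station import telemetry, viewer, hand_in, ctrl
def K(c): return np.array([[c['fx'],0,c['cx']],[0,c['fy'],c['cy']],[0,0,1.]])
def px2w(c,u,v,z):
    n=cv2.undistortPoints(np.array([[[u,v]]],float),K(c),np.array(c['dist'])).ravel()
    return np.array(c['R']).T@(np.array([n[0]*z,n[1]*z,z])-np.array(c['t']))
def w2px(c,X):
    return cv2.projectPoints(np.atleast_2d(X).astype(float),cv2.Rodrigues(np.array(c['R']))[0],np.array(c['t'],float),K(c),np.array(c['dist']))[0].reshape(-1,2)
def cloud(c):
    h,w=c['z_map'].shape; v,u=np.mgrid[:h,:w]
    n=cv2.undistortPoints(np.stack([u,v],-1).reshape(-1,1,2).astype(float),K(c),np.array(c['dist'])).reshape(h,w,2)
    z=c['z_map'].astype(float)
    return (np.dstack([n*z[...,None],z])-np.array(c['t']))@np.array(c['R'])
def save(c,name): cv2.imwrite('pics/'+name,c['img'][...,::-1])
E
python3 - <<'E'
from h import *
print(telemetry.get_obs()); print(ctrl.tcp_to_tips)
ims=[]
for n in ['side','top']:
    c=viewer.camera(n); P=cloud(c); save(c,n+'0.png')
    print(n,'cam',-np.array(c['R']).T@c['t'])
    for t in ['tub','lid','latch_lever','keeper','rest','bail_bar','bail_knob','cooking_wine','miso_jar','shaker','onion','lid_push','lever_end']:
        r=viewer.recognise(t,c)
        for d in r[:1]:
            x0,y0,x1,y1=map(int,d['rect']); u,v=(x0+x1)//2,(y0+y1)//2
            print(t,round(d['score'],2),[x0,y0,x1,y1],P[v,u].round(3))
E
```

```text
pics
{'time_s': 0.0, 'qpos': array([-1.36458264e+00,  3.00475705e-01,  1.52160304e+00, -1.49168484e-05,
        1.32070240e+00, -6.65800055e-02]), 'joint_vel': array([ 0.00050609,  0.00033216,  0.00120639, -0.00056083, -0.00075   ,
       -0.00038433]), 'tau': array([-6.99309003e-04, -5.31808627e+01, -3.52737665e+01,  7.08849868e-02,
        2.43802113e-02, -4.85009537e-05]), 'ee_pos': array([ 0.14812498, -0.52936806,  0.18357453]), 'eef_rot': array([-3.14040583e+00, -6.46549310e-05,  2.72797355e-01]), 'force': array([0.50025594, 0.09254269, 0.4801108 ]), 'moment': array([-0.03826413, -0.04674501, -0.00589358]), 'grip_force': 0.0, 'grip_width': 0.09392744747675033}
0.017
side cam [0.55387744 0.65357542 0.74414402]
tub 0.81 [182, 117, 301, 276] [0.613 0.133 0.229]
lid 0.87 [181, 120, 301, 238] [0.617 0.081 0.226]
latch_lever 0.76 [229, 118, 304, 199] [ 0.574 -0.27   0.   ]
keeper 0.62 [285, 283, 321, 315] [0.484 0.248 0.053]
rest 0.74 [181, 116, 300, 279] [0.615 0.137 0.229]
bail_bar 0.72 [262, 139, 303, 202] [0.534 0.059 0.234]
bail_knob 0.75 [264, 137, 300, 206] [0.534 0.062 0.234]

[... 221 characters left out ...]
top cam [0.4444844  0.02789588 0.91060041]
tub 0.94 [178, 133, 313, 256] [0.592 0.031 0.275]
lid 0.61 [177, 135, 312, 255] [0.591 0.033 0.276]
latch_lever 0.56 [190, 159, 267, 255] [0.574 0.066 0.26 ]
keeper 0.49 [240, 221, 257, 236] [0.549 0.034 0.128]
bail_bar 0.86 [191, 201, 266, 259] [0.556 0.082 0.078]
bail_knob 0.66 [188, 203, 265, 257] [0.556 0.086 0.083]
cooking_wine 0.66 [129, 202, 174, 233] [0.594 0.243 0.145]
miso_jar 0.59 [318, 179, 351, 214] [ 0.605 -0.176  0.099]
shaker 0.76 [331, 227, 358, 250] [ 0.506 -0.187  0.084]
onion 0.89 [156, 254, 187, 285] [0.48  0.224 0.069]
lid_push 0.88 [176, 130, 312, 255] [0.595 0.033 0.28 ]
lever_end 0.57 [191, 162, 268, 252] [0.575 0.064 0.259]
```

```bash
python3 - <<'E'
import cv2
a=cv2.imread('pics/side0.png');b=cv2.imread('pics/top0.png')
A=cv2.resize(a[100:340,150:350],(500,600),interpolation=cv2.INTER_CUBIC)
cv2.imwrite('pics/a.png',A)
cv2.imwrite('pics/b.png',cv2.resize(b[110:300,110:370],(800,585),interpolation=cv2.INTER_CUBIC))
E
```

```text
(no output)
```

View pics/a.png

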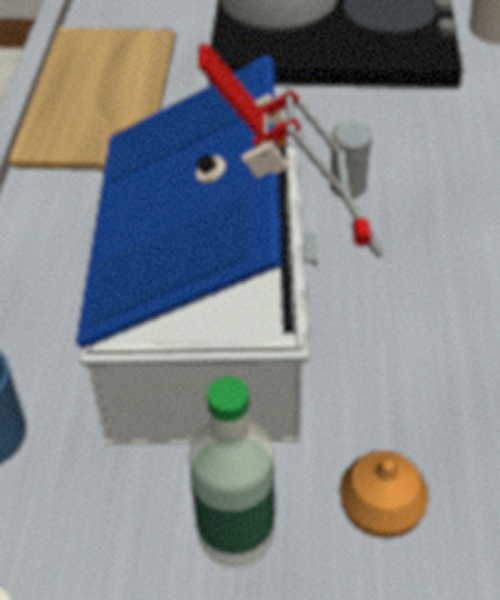

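View pics/b.png

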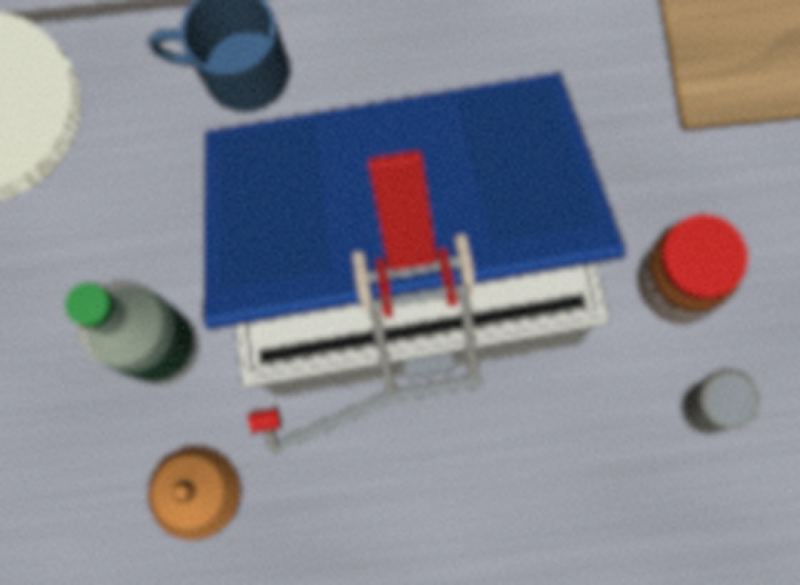

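Side view: the lid is part-open, the lever stands tilted back, and the loop is out front with its knob at about (295,192) full-frame. In the top view the knob is at about (196,246). Next I fit the geometry.

```bash
cat >> h.py <<'E'
def hsv(c): return cv2.cvtColor(c['img'],cv2.COLOR_RGB2HSV).astype(int)
def blue(c): H=hsv(c); return (H[...,0]>100)&(H[...,0]<125)&(H[...,1]>170)&(c['z_map']>0)
def red(c): H=hsv(c); return ((H[...,0]<8)|(H[...,0]>172))&(H[...,1]>150)&(c['z_map']>0)
E
python3 - <<'E'
from h import *
for n in ['top','side']:
    c=viewer.camera(n); P=cloud(c); m=blue(c)
    box=(P[...,0]>.45)&(P[...,0]<.8)&(P[...,1]>-.2)&(P[...,1]<.25)&(P[...,2]>.1)
    m=(m&box).astype(np.uint8); Q=P[cv2.erode(m,np.ones((3,3)))>0]
    ctr=np.median(Q,0)
    for i in range(5):
        A=np.c_[Q,np.ones(len(Q))] 
        mu=Q.mean(0); nn=np.linalg.svd(Q-mu,full_matrices=False)[2][2]; nn*=np.sign(nn[2])
        e=(Q-mu)@nn; Q=Q[abs(e)<.006]
    print(n,len(Q),'normal',nn.round(4),'rms',e.std().round(4),'yaw',np.degrees(np.arctan2(-nn[1],-nn[0])).round(2),'open',np.arccos(nn[2]).round(3))
    yaw=np.arctan2(nn[1],nn[0]); 
    F=P[m>0]; F=F[abs((F-mu)@nn)<.01]
    for s in [1]:
        ex=np.array([np.cos(yaw),np.sin(yaw),0]);
        ey=np.array([-ex[1],ex[0],0]); es=np.cross(ey,nn)
        for ax in (es,ey,nn): print(np.percentile(F@ax,[.3,1,50,99,99.7]).round(4))
        rect=cv2.minAreaRect(np.c_[F@es,F@ey].astype(np.float32)); print(rect)
    r=red(c)&(P[...,2]>.05)
    nl,lab,st,ce=cv2.connectedComponentsWithStats(r.astype(np.uint8))
    for i in range(1,nl):
        if st[i,4]>5: print('red',st[i],ce[i].round(1),np.median(P[lab==i],0).round(4))
E
```

```text
top 5559 normal [0.4986 0.0319 0.8662] rms 0.0013 yaw -176.34 open 0.523
[0.3811 0.3819 0.4644 0.5606 0.5625]
[-0.1334 -0.1319  0.0024  0.1254  0.1259]
[0.5033 0.504  0.5072 0.5099 0.5103]
((0.47275805473327637, -0.0035659819841384888), (0.2624473571777344, 0.1849428415298462), 89.86316680908203)
red [230 160  27  51 620] [240.9 179.7] [0.6122 0.0358 0.3066]
red [324 180  28  28 584] [338.  193.4] [ 0.6104 -0.1869  0.1   ]
red [191 244   9   6  45] [195.2 246.3] [0.5091 0.1343 0.2505]
side 4503 normal [0.4973 0.0324 0.867 ] rms 0.0013 yaw -176.27 open 0.522
[0.3837 0.3841 0.4771 0.5643 0.5661]
[-0.1309 -0.1248  0.0413  0.1314  0.1322]
[0.4988 0.501  0.5067 0.5095 0.5098]
((0.47555363178253174, -0.0016258805990219116), (0.18472406268119812, 0.2697831988334656), 0.015283731743693352)
red [230 118  34  40 369] [246.  138.2] [0.6087 0.0445 0.2985]
red [292 188   6   9  47] [294.3 192. ] [0.5114 0.1404 0.2499]
```

```bash
cat >> h.py <<'E'
yaw=np.radians(3.7); EX=np.array([np.cos(yaw),np.sin(yaw),0]); EY=np.array([-EX[1],EX[0],0]); EZ=np.array([0,0,1.])
def tub2w(p,O): return O+p[0]*EX+p[1]*EY+p[2]*EZ
E
python3 - <<'E'
from h import *
nn=np.array([.498*np.cos(yaw),.498*np.sin(yaw),0.8672]); nn/=np.linalg.norm(nn)
es=np.cross(EY,nn)
h=es*.568+EY*(-.002)+nn*(.507-.012); print('hinge',h.round(4))
O=h-EX*.09; O[2]=0; print('tub origin if hinge at +90..94:',O.round(4))
# front wall: check rim & keeper heights: white rim points in top
c=viewer.camera('top'); P=cloud(c); d=(P-h)@EX; w=(P-h)@EY
H=hsv(c); m=(H[...,1]<60)&(H[...,2]>150)&(abs(w)<.12)&(P[...,2]>.12)&(P[...,2]<.16)&(d<-.1)
print('rim pts',m.sum(),'x rel hinge',np.percentile(d[m],[0.5,2,5,50]).round(4),'z',np.percentile(P[m][:,2],[5,50,95]).round(4), 'w', np.percentile(w[m],[1,99]))
for f in (-.1,.1):
    mm=m&(abs(w-f)<.02); print(np.percentile(d[mm],[1,3]))
kn=np.array([.5103,.1374,.245]); print('knob rel hinge',[(kn-h)@e for e in (EX,EY,EZ)])
# keeper
m=(P[...,2]>.105)&(P[...,2]<.132)&(abs(w)<.03)&(d<-.18)&(d>-.23); print('keeper',m.sum(),np.median(P[m],0), np.percentile(d[m],[5,50,95]),np.percentile(w[m],[2,50,98]))
for t in ['onion','cooking_wine']:
  pass
E
```

```text
hinge [0.7377 0.0457 0.1464]
tub origin if hinge at +90..94: [0.6478 0.0399 0.    ]
rim pts 1347 x rel hinge [-0.1903 -0.1841 -0.1829 -0.157 ] z [0.1307 0.1335 0.1406] w [-0.11782867  0.11863731]
[-0.18345702 -0.18280012]
[-0.18330437 -0.1826805 ]
knob rel hinge [np.float64(-0.22096179881601138), np.float64(0.10618276904911292), np.float64(0.0986029162008642)]
keeper 125 [0.54893015 0.03090546 0.12575629] [-0.19696737 -0.18937525 -0.18220047] [-0.02069654 -0.00286246  0.02041259]
```

Call:
{"method": "step_arm", "body": {"plan": [{"dz": -0.24, "rz": -0.087, "claw": 1}, {"dz": -0.24, "rz": -0.087, "claw": 1}, {"dz": -0.24, "rz": -0.087, "claw": 1}, {"dz": -0.24, "rz": -0.087, "claw": 1}, {"dz": -0.24, "rz": -0.087, "claw": 1}, {"dz": -0.24, "rz": -0.087, "claw": 1}, {"dz": -0.24, "rz": -0.087, "claw": 1}, {"dz": -0.24, "rz": -0.087, "claw": 1}, {"dz": -0.24, "rz": -0.087, "claw": 1}, {"dz": -0.24, "rz": -0.087, "claw": 1}]}}

```text
$.plan[0]: bad value
```

Call:
{"method": "step_arm", "body": {"plan": [{"dx": 0.31, "dy": 0.24, "claw": 1}, {"dx": 0.31, "dy": 0.24, "claw": 1}, {"dx": 0.31, "dy": 0.24, "claw": 1}, {"dx": 0.31, "dy": 0.24, "claw": 1}, {"dx": 0.31, "dy": 0.24, "claw": 1}, {"dx": 0.31, "dy": 0.24, "claw": 1}, {"dx": 0.31, "dy": 0.24, "claw": 1}, {"dx": 0.31, "dy": 0.24, "claw": 1}, {"dx": 0.31, "dy": 0.24, "claw": 1}, {"dx": 0.31, "dy": 0.24, "claw": 1}]}}

```text
$.plan[0]: bad value
```

Call:
{"method": "step_arm", "body": {"plan": [{"dx": 0.31, "dy": 0.24, "claw": 1}, {"dx": 0.31, "dy": 0.24, "claw": 1}, {"dx": 0.31, "dy": 0.24, "claw": 1}, {"dx": 0.31, "dy": 0.24, "claw": 1}, {"dx": 0.31, "dy": 0.24, "claw": 1}, {"dx": 0.31, "dy": 0.24, "claw": 1}, {"dx": 0.31, "dy": 0.24, "claw": 1}, {"dx": 0.31, "dy": 0.24, "claw": 1}, {"dx": 0.31, "dy": 0.24, "claw": 1}, {"claw": 1}]}}

```text
$.plan[0]: bad value
```

Call:
{"method": "step_arm", "body": {"plan": [{"dx": 0, "dy": 0, "dz": -0.24, "rx": 0, "ry": 0, "rz": -0.087, "claw": 1}, {"dx": 0, "dy": 0, "dz": -0.24, "rx": 0, "ry": 0, "rz": -0.087, "claw": 1}, {"dx": 0, "dy": 0, "dz": -0.24, "rx": 0, "ry": 0, "rz": -0.087, "claw": 1}, {"dx": 0, "dy": 0, "dz": -0.24, "rx": 0, "ry": 0, "rz": -0.087, "claw": 1}, {"dx": 0, "dy": 0, "dz": -0.24, "rx": 0, "ry": 0, "rz": -0.087, "claw": 1}, {"dx": 0, "dy": 0, "dz": -0.24, "rx": 0, "ry": 0, "rz": -0.087, "claw": 1}, {"dx": 0, "dy": 0, "dz": -0.24, "rx": 0, "ry": 0, "rz": -0.087, "claw": 1}, {"dx": 0, "dy": 0, "dz": -0.24, "rx": 0, "ry": 0, "rz": -0.087, "claw": 1}, {"dx": 0, "dy": 0, "dz": -0.24, "rx": 0, "ry": 0, "rz": -0.087, "claw": 1}, {"dx": 0, "dy": 0, "dz": -0.24, "rx": 0, "ry": 0, "rz": -0.087, "claw": 1}]}}

```text
time_s: 2.55
ee_pos: [0.1482, -0.5295, 0.4252]
eef_rot: [3.142, 0.0, 1.645]
force: [-0.4, -0.3, -0.4]
grip_width: 0.0174
grip_force: 0.0
```

Call:
{"method": "step_arm", "body": {"plan": [{"dx": 0.31, "dy": 0.24, "dz": 0, "rx": 0, "ry": 0, "rz": 0, "claw": 1}, {"dx": 0.31, "dy": 0.24, "dz": 0, "rx": 0, "ry": 0, "rz": 0, "claw": 1}, {"dx": 0.31, "dy": 0.24, "dz": 0, "rx": 0, "ry": 0, "rz": 0, "claw": 1}, {"dx": 0.31, "dy": 0.24, "dz": 0, "rx": 0, "ry": 0, "rz": 0, "claw": 1}, {"dx": 0.31, "dy": 0.24, "dz": 0, "rx": 0, "ry": 0, "rz": 0, "claw": 1}, {"dx": 0.31, "dy": 0.24, "dz": 0, "rx": 0, "ry": 0, "rz": 0, "claw": 1}, {"dx": 0.31, "dy": 0.24, "dz": 0, "rx": 0, "ry": 0, "rz": 0, "claw": 1}, {"dx": 0.31, "dy": 0.24, "dz": 0, "rx": 0, "ry": 0, "rz": 0, "claw": 1}, {"dx": 0.31, "dy": 0.24, "dz": 0, "rx": 0, "ry": 0, "rz": 0, "claw": 1}, {"dx": 0.31, "dy": 0.24, "dz": 0, "rx": 0, "ry": 0, "rz": 0, "claw": 1}]}}

```text
time_s: 3.55
ee_pos: [0.3669, -0.2024, 0.4244]
eef_rot: [3.141, 0.0, 1.639]
force: [0.5, -0.9, -0.2]
grip_width: 0.0008
grip_force: 0.0
```

Call:
{"method": "step_arm", "body": {"plan": [{"dx": 0.31, "dy": 0.24, "dz": 0, "rx": 0, "ry": 0, "rz": 0, "claw": 1}, {"dx": 0.31, "dy": 0.24, "dz": 0, "rx": 0, "ry": 0, "rz": 0, "claw": 1}, {"dx": 0.31, "dy": 0.24, "dz": 0, "rx": 0, "ry": 0, "rz": 0, "claw": 1}, {"dx": 0.31, "dy": 0.24, "dz": 0, "rx": 0, "ry": 0, "rz": 0, "claw": 1}, {"dx": 0.31, "dy": 0.24, "dz": 0, "rx": 0, "ry": 0, "rz": 0, "claw": 1}, {"dx": 0.31, "dy": 0.24, "dz": 0, "rx": 0, "ry": 0, "rz": 0, "claw": 1}, {"dx": 0.31, "dy": 0.24, "dz": 0, "rx": 0, "ry": 0, "rz": 0, "claw": 1}, {"dx": 0.31, "dy": 0.24, "dz": 0, "rx": 0, "ry": 0, "rz": 0, "claw": 1}, {"dx": 0.31, "dy": 0.24, "dz": 0, "rx": 0, "ry": 0, "rz": 0, "claw": 1}, {"dx": 0.1, "dy": 0.1, "dz": 0, "rx": 0, "ry": 0, "rz": 0, "claw": 1}]}}

```text
time_s: 4.55
ee_pos: [0.573, 0.1026, 0.423]
eef_rot: [-3.14, -0.0, 1.642]
force: [-0.3, 0.1, 0.5]
grip_width: 0.0008
grip_force: 0.0
```

Call:
{"method": "step_arm", "body": {"plan": [{"dx": 0.2, "dy": 0.2, "dz": 0, "rx": 0, "ry": 0, "rz": 0, "claw": 1}, {"dx": 0, "dy": 0, "dz": 0.2, "rx": 0, "ry": 0, "rz": 0, "claw": 1}, {"dx": 0, "dy": 0, "dz": 0.2, "rx": 0, "ry": 0, "rz": 0, "claw": 1}, {"dx": 0, "dy": 0, "dz": 0.2, "rx": 0, "ry": 0, "rz": 0, "claw": 1}, {"dx": 0, "dy": 0, "dz": 0.2, "rx": 0, "ry": 0, "rz": 0, "claw": 1}, {"dx": 0, "dy": 0, "dz": 0.2, "rx": 0, "ry": 0, "rz": 0, "claw": 1}, {"dx": 0, "dy": 0, "dz": 0.2, "rx": 0, "ry": 0, "rz": 0, "claw": 1}, {"dx": 0, "dy": 0, "dz": 0.2, "rx": 0, "ry": 0, "rz": 0, "claw": 1}, {"dx": 0, "dy": 0, "dz": 0.1, "rx": 0, "ry": 0, "rz": 0, "claw": 1}, {"dx": 0, "dy": 0, "dz": 0.1, "rx": 0, "ry": 0, "rz": 0, "claw": 1}]}}

```text
time_s: 5.55
ee_pos: [0.5907, 0.1212, 0.2639]
eef_rot: [3.141, -0.0, 1.639]
force: [0.1, 0.1, -0.3]
grip_width: 0.0003
grip_force: 0.0
```

Call:
{"method": "step_arm", "body": {"plan": [{"dx": 0, "dy": 0, "dz": 0.1, "rx": 0, "ry": 0, "rz": 0, "claw": 1}, {"dx": 0, "dy": 0, "dz": 0.1, "rx": 0, "ry": 0, "rz": 0, "claw": 1}, {"dx": 0, "dy": 0, "dz": 0.1, "rx": 0, "ry": 0, "rz": 0, "claw": 1}]}}

```text
time_s: 5.85
ee_pos: [0.5907, 0.1212, 0.2337]
eef_rot: [3.141, -0.0, 1.639]
force: [0.3, 0.6, -0.7]
grip_width: 0.0004
grip_force: 0.0
```

```bash
python3 - <<'E'
from h import *
c=viewer.camera('side'); save(c,'side1.png')
cv2.imwrite('pics/c.png',cv2.resize(c['img'][60:340,130:380,::-1],(536,600)))
E
```

```text
(no output)
```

View pics/c.png

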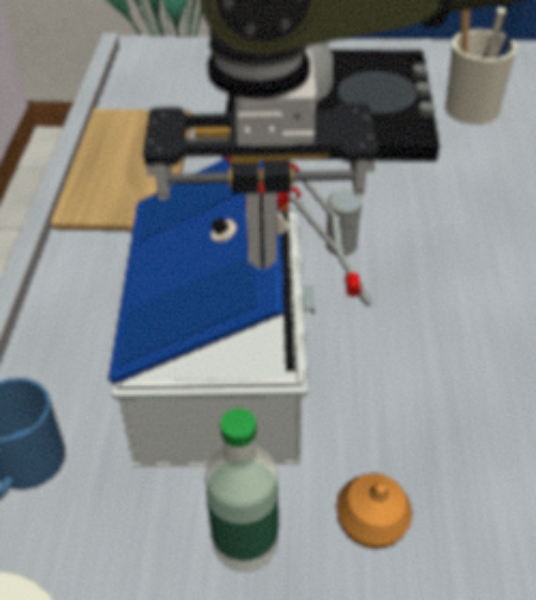

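The fingertips at crop (262,265) are over the front part of the lid, and no contact shows yet. I continue down.

Call:
{"method": "step_arm", "body": {"plan": [{"dx": 0, "dy": 0, "dz": 0.1, "rx": 0, "ry": 0, "rz": 0, "claw": 1}, {"dx": 0, "dy": 0, "dz": 0.1, "rx": 0, "ry": 0, "rz": 0, "claw": 1}]}}

```text
time_s: 6.1
ee_pos: [0.5909, 0.1213, 0.2141]
eef_rot: [3.14, -0.0, 1.639]
force: [-1.0, -1.3, 6.3]
grip_width: 0.0002
grip_force: 2.5
```

```bash
python3 - <<'E'
from h import *
c=viewer.camera('side'); P=cloud(c); m=blue(c)&(P[...,2]>.1)&(P[...,0]>.45)&(P[...,0]<.8)
Q=P[cv2.erode(m.astype(np.uint8),np.ones((3,3)))>0]
for i in range(5):
    mu=Q.mean(0); nn=np.linalg.svd(Q-mu,full_matrices=False)[2][2]; nn*=np.sign(nn[2]); Q=Q[abs((Q-mu)@nn)<.006]
print(len(Q),nn,np.arccos(nn[2]))
x,y=.592,.1212
print('lid top z at tool', mu[2]-((x-mu[0])*nn[0]+(y-mu[1])*nn[1])/nn[2], telemetry.get_obs()['force'])
E
```

```text
3641 [0.47269677 0.02826137 0.88077185] 0.4933066292982897
lid top z at tool 0.23468793291783757 [0.36122735 0.4878585  2.07467053]
```

```bash
python3 - <<'E'
from h import *
o=telemetry.get_obs(); print(o['ee_pos'],o['time_s'])
c=viewer.camera('side'); P=cloud(c)
print('tip px',w2px(c,o['ee_pos']-[0,0,.017]),'tcp px',w2px(c,o['ee_pos']), 'tcp+5cm',w2px(c,o['ee_pos']+[0,0,.05]))
m=(abs(P[...,0]-.592)<.03)&(abs(P[...,1]-.121)<.035)&(P[...,2]>.15)
for z in np.arange(.18,.32,.01):
    mm=m&(abs(P[...,2]-z)<.005)
    if mm.sum(): print(z.round(3),mm.sum(),np.median(P[mm],0).round(4),np.median(c['img'][mm],0))
cv2.imwrite('pics/d.png',cv2.resize(c['img'][100:260,170:320,::-1],(560,600)))
E
```

```text
[0.59036035 0.12118441 0.21233121] 6.15
tip px [[253.19805818 203.8832595 ]] tcp px [[253.08389769 197.953451  ]] tcp+5cm [[252.72633342 179.38231568]]
0.22 155 [0.6155 0.1273 0.2217] [ 24.  63. 121.]
0.23 169 [0.5978 0.1351 0.2298] [ 26.  64. 121.]
0.24 171 [0.5779 0.1307 0.2387] [ 31.  72. 134.]
0.25 47 [0.5914 0.1299 0.25  ] [108. 106. 103.]
0.26 53 [0.5913 0.1303 0.2601] [109. 106. 102.]
0.27 53 [0.5913 0.1302 0.2697] [109. 106. 103.]
0.28 48 [0.591  0.1307 0.2803] [108.5 107.5 103. ]
0.29 48 [0.5908 0.1304 0.2902] [109.  105.5 102. ]
0.3 63 [0.5925 0.1305 0.3011] [106. 104. 101.]
0.31 52 [0.594  0.1305 0.3095] [111.  107.  103.5]
0.32 8 [0.5876 0.131  0.3153] [100.  97.  96.]
```

View pics/d.png

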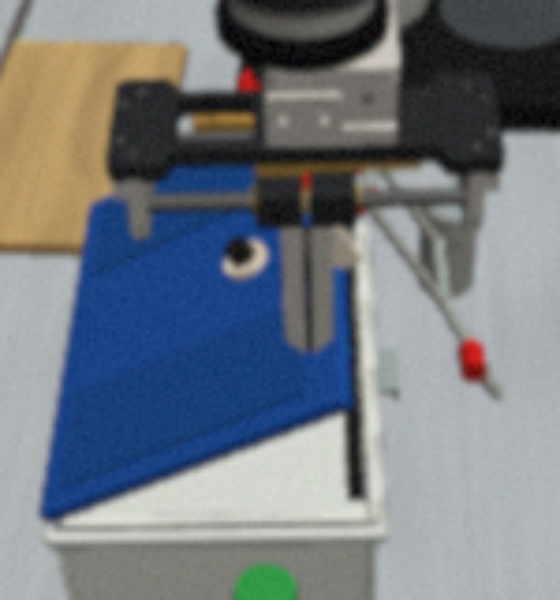

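Call:
{"method": "step_arm", "body": {"plan": [{"dx": 0, "dy": 0, "dz": 0.1, "rx": 0, "ry": 0, "rz": 0, "claw": 1}, {"dx": 0, "dy": 0, "dz": 0.1, "rx": 0, "ry": 0, "rz": 0, "claw": 1}, {"dx": 0, "dy": 0, "dz": 0.1, "rx": 0, "ry": 0, "rz": 0, "claw": 1}]}}

```text
time_s: 6.5
ee_pos: [0.5908, 0.1213, 0.1846]
eef_rot: [3.14, -0.0, 1.639]
force: [-1.7, 0.2, 7.2]
grip_width: 0.0008
grip_force: 2.6
```

```bash
cat >> h.py <<'E'
def lidfit(c):
    P=cloud(c); m=blue(c)&(P[...,2]>.1)&(P[...,0]>.45)&(P[...,0]<.8)
    Q=P[cv2.erode(m.astype(np.uint8),np.ones((3,3)))>0]
    for i in range(5):
        mu=Q.mean(0); nn=np.linalg.svd(Q-mu,full_matrices=False)[2][2]; nn*=np.sign(nn[2]); Q=Q[abs((Q-mu)@nn)<.006]
    return mu,nn,np.arctan2(nn@EX,nn[2])
def lidz(f,x,y): mu,nn,_=f; return mu[2]-((x-mu[0])*nn[0]+(y-mu[1])*nn[1])/nn[2]
def kn(c):
    P=cloud(c); r=red(c)&(P[...,2]>.05)&(P[...,0]<.56)&(P[...,1]>.08)
    nl,lab,st,ce=cv2.connectedComponentsWithStats(r.astype(np.uint8))
    i=1+st[1:,4].argmax(); return st[i],ce[i],np.median(P[lab==i],0)
E
python3 - <<'E'
from h import *
o=telemetry.get_obs(); p=o['ee_pos'];print(p,o['force'])
c=viewer.camera('side'); f=lidfit(c); print(f[2],lidz(f,p[0],p[1]),lidz(f,p[0]-.0125,p[1]),kn(c))
P=cloud(c); m=(abs(P[...,0]-.592)<.02)&(abs(P[...,1]-.121)<.02)&(P[...,2]-(lidz(f,P[...,0],P[...,1]))>.004)
print(np.percentile(P[m][:,2],[0,2,10,50,90]), [np.median(P[m],0)])
E
```

```text
[0.59083866 0.12129657 0.18460911] [-1.69818318  0.1508256   7.17673127]
0.3274736239550109 0.2060036064744282 0.21024943155323012 (array([298, 204,   6,   9,  44], dtype=int32), array([300.59090909, 207.88636364]), array([0.49517868, 0.13826844, 0.20505139]))
[0.20971195 0.21595837 0.22970429 0.32988163 0.5130367 ] [array([0.5918059 , 0.13009536, 0.32988163])]
```

Call:
{"method": "step_arm", "body": {"plan": [{"dx": 0, "dy": 0, "dz": 0.1, "rx": 0, "ry": 0, "rz": 0, "claw": 1}, {"dx": 0, "dy": 0, "dz": 0.1, "rx": 0, "ry": 0, "rz": 0, "claw": 1}, {"dx": 0, "dy": 0, "dz": 0.1, "rx": 0, "ry": 0, "rz": 0, "claw": 1}, {"dx": 0, "dy": 0, "dz": 0.05, "rx": 0, "ry": 0, "rz": 0, "claw": 1}, {"dx": 0, "dy": 0, "dz": 0.03, "rx": 0, "ry": 0, "rz": 0, "claw": 1}]}}

```text
time_s: 7.05
ee_pos: [0.5905, 0.1213, 0.1462]
eef_rot: [-3.141, -0.0, 1.639]
force: [-3.9, 0.0, 5.6]
grip_width: 0.0002
grip_force: 2.5
```

```bash
python3 - <<'E'
from h import *
o=telemetry.get_obs(); p=o['ee_pos'];print(p,o['force'])
c=viewer.camera('side'); f=lidfit(c); print(f[2],lidz(f,p[0],p[1]),kn(c))
c=viewer.camera('top'); f=lidfit(c); print(f[2],lidz(f,p[0],p[1]),kn(c))
E
```

```text
[0.59048663 0.121258   0.14624088] [-3.92261139  0.01687558  5.62875694]
0.08120307432045686 0.16793061355658415 (array([299, 224,   6,   9,  42], dtype=int32), array([301.47619048, 227.83333333]), array([0.48944062, 0.13681645, 0.1449881 ]))Traceback (most recent call last):
  File "<stdin>", line 4, in <module>
  File "h.py", line 30, in kn
    i=1+st[1:,4].argmax(); return st[i],ce[i],np.median(P[lab==i],0)
        ~~~~~~~~~~~~~~~^^
ValueError: attempt to get argmax of an empty sequence
```

Call:
{"method": "step_arm", "body": {"plan": [{"dx": 0, "dy": 0, "dz": 0.04, "rx": 0, "ry": 0, "rz": 0, "claw": 1}, {"dx": 0, "dy": 0, "dz": 0.03, "rx": 0, "ry": 0, "rz": 0, "claw": 1}]}}

```text
time_s: 7.35
ee_pos: [0.5906, 0.1212, 0.1394]
eef_rot: [3.141, -0.0, 1.639]
force: [-4.0, -0.7, 4.7]
grip_width: 0.0004
grip_force: 2.5
```

```bash
python3 - <<'E'
from h import *
o=telemetry.get_obs(); p=o['ee_pos'];print(p,o['force'])
c=viewer.camera('side'); f=lidfit(c); print(f[2],lidz(f,p[0],p[1]),kn(c))
E
```

```text
[0.59060789 0.12119413 0.13936088] [-4.04942318 -0.6909955   4.7147762 ]
0.035499092820582216 0.16112990427212892 (array([299, 227,   5,  10,  42], dtype=int32), array([300.92857143, 231.69047619]), array([0.48971907, 0.13863064, 0.1333086 ]))
```

Call:
{"method": "step_arm", "body": {"plan": [{"dx": 0, "dy": 0, "dz": 0.02, "rx": 0, "ry": 0, "rz": 0, "claw": 1}, {"dx": 0, "dy": 0, "dz": 0.02, "rx": 0, "ry": 0, "rz": 0, "claw": 1}]}}

```text
time_s: 7.6
ee_pos: [0.5906, 0.1212, 0.1372]
eef_rot: [3.141, -0.0, 1.639]
force: [-16.0, -1.1, 29.1]
grip_width: 0.0001
grip_force: 14.2
```

Call:
{"method": "step_arm", "body": {"plan": [{"dx": 0, "dy": 0, "dz": -0.05, "rx": 0, "ry": 0, "rz": 0, "claw": 1}, {"dx": 0, "dy": 0, "dz": -0.25, "rx": 0, "ry": 0, "rz": 0, "claw": 1}, {"dx": 0, "dy": 0, "dz": -0.3, "rx": 0, "ry": 0, "rz": 0, "claw": 1}, {"dx": 0, "dy": 0, "dz": -0.3, "rx": 0, "ry": 0, "rz": 0, "claw": 1}, {"dx": 0, "dy": 0, "dz": -0.3, "rx": 0, "ry": 0, "rz": 0, "claw": 1}, {"dx": 0, "dy": 0, "dz": -0.3, "rx": 0, "ry": 0, "rz": 0, "claw": 0.3}, {"dx": 0, "dy": -0.2, "dz": 0, "rx": 0, "ry": 0, "rz": 0.09, "claw": 0.3}, {"dx": 0, "dy": -0.2, "dz": 0, "rx": 0, "ry": 0, "rz": 0.09, "claw": 0.3}, {"dx": 0, "dy": -0.2, "dz": 0, "rx": 0, "ry": 0, "rz": 0.09, "claw": 0.3}, {"dx": 0, "dy": -0.2, "dz": 0, "rx": 0, "ry": 0, "rz": 0.09, "claw": 0.3}]}}

```text
time_s: 8.6
ee_pos: [0.5118, 0.1323, 0.2851]
eef_rot: [3.141, -0.0, 1.067]
force: [0.4, -0.4, 0.2]
grip_width: 0.0373
grip_force: 0.0
```

Call:
{"method": "step_arm", "body": {"plan": [{"dx": 0, "dy": 0, "dz": 0, "rx": 0, "ry": 0, "rz": 0.09, "claw": 0.3}, {"dx": 0, "dy": 0, "dz": 0, "rx": 0, "ry": 0, "rz": 0.09, "claw": 0.3}, {"dx": 0, "dy": 0, "dz": 0, "rx": 0, "ry": 0, "rz": 0.09, "claw": 0.3}, {"dx": 0, "dy": 0, "dz": 0, "rx": 0, "ry": 0, "rz": 0.09, "claw": 0.3}, {"dx": 0, "dy": 0, "dz": 0, "rx": 0, "ry": 0, "rz": 0.09, "claw": 0.3}, {"dx": 0, "dy": 0, "dz": 0, "rx": 0, "ry": 0, "rz": 0.09, "claw": 0.3}, {"dx": 0, "dy": 0, "dz": 0, "rx": 0, "ry": 0, "rz": 0.09, "claw": 0.3}]}}

```text
time_s: 9.3
ee_pos: [0.5126, 0.1325, 0.2851]
eef_rot: [3.142, -0.0, 0.078]
force: [-0.0, -0.5, -1.0]
grip_width: 0.0655
grip_force: 0.0
```

```bash
python3 - <<'E'
from h import *
o=telemetry.get_obs(); p=o['ee_pos'];print(p,o['eef_rot'],o['force'],o['qpos'],o['grip_width'])
hinge=np.array([.7377,.0457,.1464])
c=viewer.camera('side'); f=lidfit(c); st,ce,q=kn(c); print(f[2],st,ce,q)
# centre estimate from side pixel ray at depth + radius
z=np.median(c['z_map'][int(ce[1])-1:int(ce[1])+2,int(ce[0])-1:int(ce[0])+2])
k=px2w(c,ce[0],ce[1],z+.008); print('knob',k,[(k-hinge)@e for e in (EX,EY,EZ)])
P=cloud(c); m=red(c)&(P[...,2]>.17)&(P[...,0]>.5)&(P[...,0]<.7); Q=P[m]; d=(Q-hinge)@EX
print('lever',len(Q)); 
for zz in np.arange(.17,.28,.01):
    mm=abs(Q[:,2]-zz)<.005
    if mm.sum(): print(zz.round(2),mm.sum(),np.median(d[mm]).round(4),np.percentile((Q[mm]-hinge)@EY,[5,95]).round(3))
c2=viewer.camera('top'); P2=cloud(c2)
try:print('top',kn(c2))
except Exception as e: print(e)
print('tip pred', w2px(c,p+[0,0,.023]))
cv2.imwrite('pics/e.png',np.hstack([cv2.resize(c['img'][80:320,170:330,::-1],(400,600)),cv2.resize(c2['img'][130:310,170:290,::-1],(400,600))]))
E
```

```text
[0.51262335 0.13246357 0.28506347] [ 3.14155162e+00 -3.93926119e-04  7.83747401e-02] [-0.03642554 -0.45067417 -1.01076756] [ 1.83735310e-01  1.96392537e-01  1.41773691e+00 -8.23125375e-05
  1.52707578e+00  1.67616049e+00] 0.06551047723096363
0.03022030363858982 [299 228   5  10  39] [300.82051282 232.33333333] [0.48972676 0.13828275 0.13112756]
knob [0.48943884 0.1335544  0.12583108] [np.float64(-0.24207423988205595), np.float64(0.1036921472148611), np.float64(-0.02056891844952971)]
lever 149
0.18 45 -0.1968 [-0.019  0.022]
0.19 26 -0.201 [-0.021  0.022]
0.2 9 -0.1857 [0.011 0.014]
0.21 12 -0.1844 [0.012 0.015]
0.22 8 -0.1841 [0.013 0.014]
0.23 4 -0.1829 [0.012 0.015]
0.24 5 -0.1827 [0.013 0.015]
0.25 8 -0.1814 [0.012 0.015]
0.26 16 -0.1802 [-0.01   0.015]
0.27 10 -0.1802 [-0.01   0.011]
attempt to get argmax of an empty sequence
tip pred [[295.35543574 165.79249688]]
```

View pics/e.png

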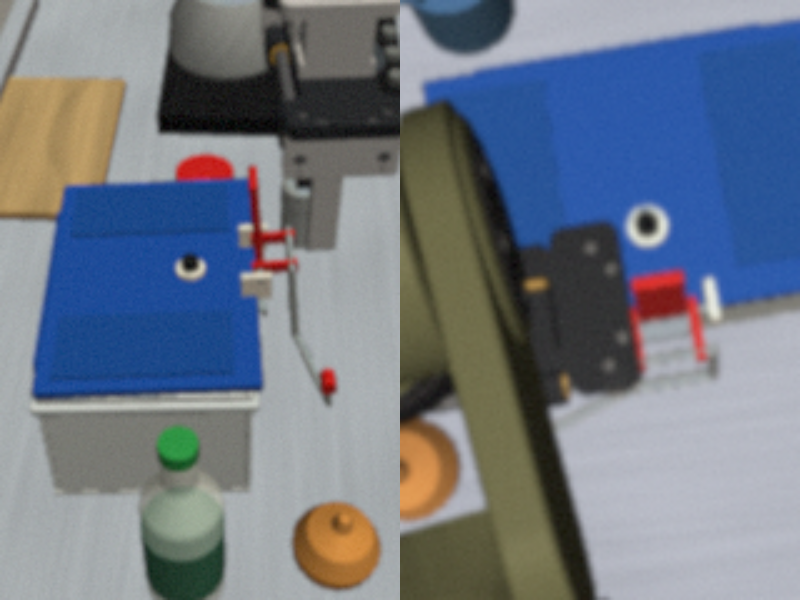

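```bash
python3 - <<'E'
from h import *
o=telemetry.get_obs(); p=o['ee_pos']
c=viewer.camera('side'); P=cloud(c)
m=(abs(P[...,0]-p[0])<.025)&(abs(P[...,1]-p[1])<.08)&(P[...,2]>.2)&(P[...,2]<.5)
for z in np.arange(.24,.46,.01):
    mm=m&(abs(P[...,2]-z)<.005)
    if mm.sum(): print((z-p[2]).round(3),mm.sum(),np.median(P[mm],0).round(4),np.percentile(P[mm][:,1],[2,98]).round(3),np.percentile(P[mm][:,0],[2,98]).round(3))
E
```

```text
0.015 1 [0.5196 0.0968 0.3041] [0.097 0.097] [0.52 0.52]
0.025 24 [0.5201 0.0994 0.3105] [0.097 0.174] [0.516 0.525]
0.035 51 [0.5115 0.1769 0.3198] [0.167 0.178] [0.502 0.52 ]
0.045 56 [0.5093 0.1771 0.3297] [0.175 0.179] [0.501 0.519]
0.055 56 [0.5113 0.1766 0.3397] [0.173 0.179] [0.501 0.52 ]
0.065 63 [0.5107 0.1772 0.3497] [0.169 0.179] [0.501 0.52 ]
0.075 59 [0.511  0.1773 0.3602] [0.175 0.179] [0.501 0.519]
0.085 63 [0.5107 0.1772 0.37  ] [0.173 0.179] [0.501 0.52 ]
0.095 14 [0.5085 0.1777 0.3762] [0.176 0.179] [0.502 0.518]
0.115 9 [0.4996 0.2113 0.4047] [0.21  0.212] [0.49  0.512]
0.125 85 [0.4998 0.2116 0.41  ] [0.209 0.212] [0.488 0.521]
0.135 94 [0.5035 0.2112 0.4195] [0.11  0.212] [0.488 0.536]
0.155 32 [0.5344 0.1589 0.4414] [0.126 0.212] [0.505 0.537]
0.165 713 [0.5118 0.1866 0.4466] [0.153 0.212] [0.489 0.536]
0.175 209 [0.5151 0.1722 0.4597] [0.141 0.175] [0.491 0.536]
```

```bash
cat >> h.py <<'E'
HG=np.array([.7377,.0457,.1464])
def W(d,y,z): return HG+d*EX+y*EY+(z-HG[2])*EZ   # d fwd from hinge axis (tub x - .093), z abs
def geom(phi,th,a):  # phi lever in lid frame, th lid, a loop angle (0 upright, + = bar swung to wall)
    piv=np.array([-.194*np.cos(th)+.0256*np.sin(th),HG[2]+.194*np.sin(th)+.0256*np.cos(th)])
    w=phi-th; B=piv+.028*np.array([-np.sin(w),np.cos(w)])
    R=lambda f,u:B+np.array([-f*np.cos(a)-u*np.sin(a),-f*np.sin(a)+u*np.cos(a)])
    return piv,B,R(0,-.084),R(.022,-.060),piv+.088*np.array([np.cos(w),np.sin(w)])
KP=np.array([-.193,.117])
E
python3 - <<'E'
from h import *
c=viewer.camera('side'); 
s=10; u0,v0=256,140
I=cv2.resize(c['img'][v0:v0+60*1+50,u0:u0+55,::-1],None,fx=5.4,fy=5.4,interpolation=cv2.INTER_CUBIC)
J=I.copy()
g=geom(1.5,.03,0.0); print([x.round(4) for x in g])
def mark(p,col):
    q=(w2px(c,p)[0]-[u0,v0]+.5)*5.4; cv2.drawMarker(J,tuple(int(v) for v in q),col,cv2.MARKER_CROSS,9,1)
for y in (-.031,.031): mark(W(g[1][0],y,g[1][1]),(0,255,255)); mark(W(g[2][0],y,g[2][1]),(0,255,0))
mark(W(g[3][0],.105,g[3][1]),(255,255,0)); 
for y in (-.015,.015): mark(W(g[4][0],y,g[4][1]),(255,0,255)); mark(W(KP[0]-.008,y*1.2,.1235),(255,255,255)); mark(W(g[0][0],y,g[0][1]),(255,255,255))
for y in (-.13,.13): mark(W(-.183,y,.140),(0,0,0))
mark(W(-.188,.135,.1464+.012+.0056),(0,165,255))
cv2.imwrite('pics/f.png',np.hstack([I,J])); print(I.shape)
E
```

```text
[array([-0.1931,  0.1778]), array([-0.221 ,  0.1806]), array([-0.221 ,  0.0966]), array([-0.243 ,  0.1206]), array([-0.1843,  0.2654])]
(594, 297, 3)
```

View pics/f.png

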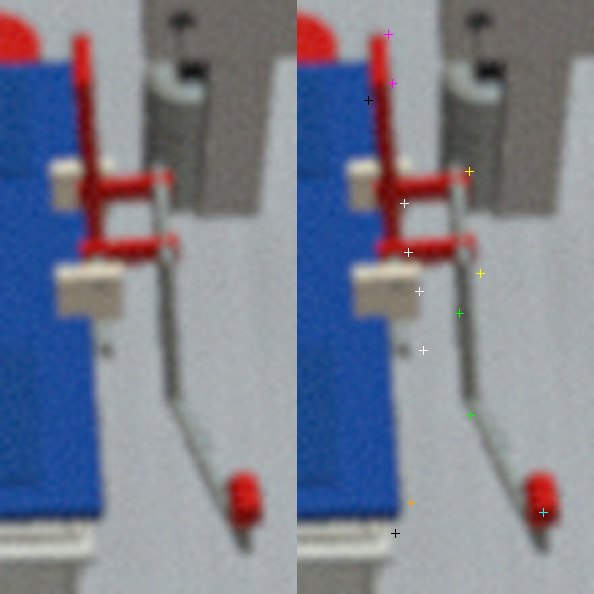

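Call:
{"method": "step_arm", "body": {"plan": [{"dx": -0.22, "dy": -0.03, "dz": 0, "rx": 0, "ry": 0, "rz": 0.008, "claw": 0.35}, {"dx": 0, "dy": 0, "dz": 0.25, "rx": 0, "ry": 0, "rz": 0, "claw": 0.35}, {"dx": 0, "dy": 0, "dz": 0.25, "rx": 0, "ry": 0, "rz": 0, "claw": 0.35}, {"dx": 0, "dy": 0, "dz": 0.25, "rx": 0, "ry": 0, "rz": 0, "claw": 0.35}, {"dx": 0, "dy": 0, "dz": 0.25, "rx": 0, "ry": 0, "rz": 0, "claw": 0.35}, {"dx": 0, "dy": 0, "dz": 0.25, "rx": 0, "ry": 0, "rz": 0, "claw": 0.35}, {"dx": 0, "dy": 0, "dz": 0.25, "rx": 0, "ry": 0, "rz": 0, "claw": 0.35}, {"dx": 0, "dy": 0, "dz": 0.1, "rx": -0.05, "ry": 0, "rz": 0, "claw": 0.35}, {"dx": 0, "dy": 0, "dz": 0, "rx": 0, "ry": 0, "rz": 0, "claw": 0.35}]}}

```text
time_s: 10.4
ee_pos: [0.4895, 0.1342, 0.1237]
eef_rot: [3.061, 0.003, 0.076]
force: [-0.2, -0.5, 0.7]
grip_width: 0.0613
grip_force: 0.0
```

```bash
python3 - <<'E'
from h import *
o=telemetry.get_obs(); p=o['ee_pos'];print(p,o['eef_rot'],o['force'],o['grip_width'])
c=viewer.camera('side'); P=cloud(c); st,ce,q=kn(c)
z=np.median(c['z_map'][int(ce[1])-1:int(ce[1])+2,int(ce[0])-1:int(ce[0])+2])
k=px2w(c,ce[0],ce[1],z+.008); print('knob',k,st)
m=(abs(P[...,0]-p[0])<.03)&(abs(P[...,1]-p[1])<.08)&(P[...,2]>p[2]+.01)&(P[...,2]<.25)
for zz in np.arange(p[2]+.01,.24,.02):
    mm=m&(abs(P[...,2]-zz)<.005)
    if mm.sum(): print((zz-p[2]).round(3),mm.sum(),np.median(P[mm],0).round(4),np.percentile(P[mm][:,1],[2,98]).round(3),np.percentile(P[mm][:,0],[2,98]).round(3))
cv2.imwrite('pics/g.png',cv2.resize(c['img'][130:260,240:340,::-1],(460,598),interpolation=cv2.INTER_CUBIC))
E
```

```text
[0.48948864 0.1341731  0.12370044] [3.06136162e+00 2.78578638e-03 7.64074495e-02] [-0.22769278 -0.50075429  0.69924223] 0.06128913482812593Traceback (most recent call last):
  File "<stdin>", line 3, in <module>
  File "h.py", line 30, in kn
    i=1+st[1:,4].argmax(); return st[i],ce[i],np.median(P[lab==i],0)
        ~~~~~~~~~~~~~~~^^
ValueError: attempt to get argmax of an empty sequence
```

```bash
python3 - <<'E'
from h import *
o=telemetry.get_obs(); p=o['ee_pos']
c=viewer.camera('side'); P=cloud(c)
m=(abs(P[...,0]-p[0])<.03)&(abs(P[...,1]-p[1])<.08)&(P[...,2]>p[2]+.01)&(P[...,2]<.25)
for zz in np.arange(p[2]+.02,.24,.02):
    mm=m&(abs(P[...,2]-zz)<.005)
    if mm.sum(): print((zz-p[2]).round(3),mm.sum(),np.median(P[mm],0).round(4),np.percentile(P[mm][:,1],[2,98]).round(3),np.percentile(P[mm][:,0],[2,98]).round(3))
cv2.imwrite('pics/g.png',cv2.resize(c['img'][110:260,235:345,::-1],(440,600),interpolation=cv2.INTER_CUBIC))
E
```

```text
0.02 9 [0.5169 0.0614 0.1462] [0.059 0.171] [0.498 0.519]
0.04 37 [0.4934 0.179  0.1652] [0.058 0.181] [0.48 0.52]
0.06 27 [0.4878 0.1814 0.1844] [0.119 0.183] [0.479 0.507]
```

View pics/g.png

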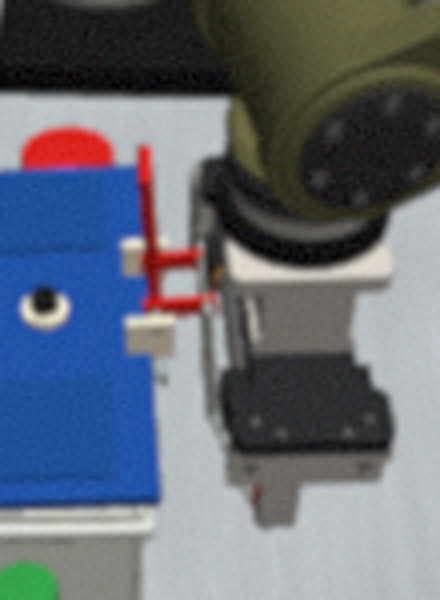

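Call:
{"method": "step_arm", "body": {"plan": [{"dx": 0, "dy": -0.03, "dz": 0.1, "rx": 0, "ry": 0, "rz": 0, "claw": 0.35}, {"dx": 0, "dy": 0, "dz": 0.1, "rx": 0, "ry": 0, "rz": 0, "claw": 0.35}, {"dx": 0, "dy": 0, "dz": 0.1, "rx": 0, "ry": 0, "rz": 0, "claw": 0.35}, {"dx": 0, "dy": 0, "dz": 0.1, "rx": 0, "ry": 0, "rz": 0, "claw": 0.35}, {"dx": 0, "dy": 0, "dz": 0, "rx": 0, "ry": 0, "rz": 0, "claw": 0.35}]}}

```text
time_s: 11.0
ee_pos: [0.4895, 0.1331, 0.0834]
eef_rot: [3.063, 0.003, 0.072]
force: [0.9, -0.2, 0.2]
grip_width: 0.0612
grip_force: 0.0
```

Call:
{"method": "step_arm", "body": {"plan": [{"dx": 0, "dy": 0, "dz": 0, "rx": 0, "ry": 0, "rz": 0, "claw": 0.6}, {"dx": 0, "dy": 0, "dz": 0, "rx": 0, "ry": 0, "rz": 0, "claw": 0.7}, {"dx": 0, "dy": 0, "dz": 0, "rx": 0, "ry": 0, "rz": 0, "claw": 0.75}, {"dx": 0, "dy": 0, "dz": 0, "rx": 0, "ry": 0, "rz": 0, "claw": 0.8}, {"dx": 0, "dy": 0, "dz": 0, "rx": 0, "ry": 0, "rz": 0, "claw": 0.85}, {"dx": 0, "dy": 0, "dz": 0, "rx": 0, "ry": 0, "rz": 0, "claw": 1}, {"dx": 0, "dy": 0, "dz": 0, "rx": 0, "ry": 0, "rz": 0, "claw": 1}, {"dx": 0, "dy": 0, "dz": 0, "rx": 0, "ry": 0, "rz": 0, "claw": 1}], "grip_force": 12}}

```text
time_s: 11.8
ee_pos: [0.4908, 0.1319, 0.0854]
eef_rot: [3.061, -0.001, 0.072]
force: [2.8, -12.5, 2.2]
grip_width: 0.0185
grip_force: 12.0
```

```bash
python3 - <<'E'
from h import *
from scipy.optimize import brentq
K0=geom(1.5,.03,0.)[3]
kd=KP[0]+.002
a=brentq(lambda a:geom(1.5,.03,a)[2][0]-kd,0,.8)
for t in np.linspace(0,a,6): g=geom(1.5,.03,t); print('A',t.round(3),'bar rel keeper',((g[2]-KP)*1e3).round(1),'dK mm',((g[3]-K0)*1e3).round(1))
zs=g[2][1]
for z in np.linspace(zs,.118,8):
    def dist(p): return np.hypot(*(geom(p,.03,0)[1]-[kd,z]))-.084
    p=brentq(dist,.2,1.52); B=geom(p,.03,0)[1]; a=np.arcsin((kd-B[0])/.084)
    g=geom(p,.03,a); print('B phi',round(p,3),'a',a.round(3),((g[2]-KP)*1e3).round(1),'dK',((g[3]-K0)*1e3).round(1))
E
```

```text
A 0.0 bar rel keeper [-28.  -20.4] dK mm [0. 0.]
A 0.073 bar rel keeper [-21.9 -20.2] dK mm [ 4.4 -1.4]
A 0.146 bar rel keeper [-15.8 -19.5] dK mm [ 9.  -2.6]
A 0.219 bar rel keeper [ -9.7 -18.4] dK mm [13.6 -3.3]
A 0.292 bar rel keeper [ -3.8 -16.8] dK mm [18.2 -3.8]
A 0.365 bar rel keeper [  2.  -14.8] dK mm [22.9 -3.9]
B phi 1.5 a 0.365 [  2.  -14.8] dK [22.9 -3.9]
B phi 1.414 a 0.361 [  2.  -12.6] dK [22.9 -1.5]
B phi 1.322 a 0.353 [  2.  -10.3] dK [23.1  1. ]
B phi 1.225 a 0.342 [ 2. -8.] dK [23.2  3.6]
B phi 1.12 a 0.327 [ 2.  -5.8] dK [23.5  6.3]
B phi 1.002 a 0.306 [ 2.  -3.5] dK [23.8  9.1]
B phi 0.868 a 0.277 [ 2.  -1.3] dK [24.3 12.2]
B phi 0.705 a 0.236 [2. 1.] dK [25.  15.6]
```

Call:
{"method": "step_arm", "body": {"plan": [{"dx": 0, "dy": 0.02, "dz": 0, "rx": 0, "ry": 0, "rz": 0, "claw": 1}, {"dx": 0, "dy": 0, "dz": 0, "rx": 0, "ry": 0, "rz": 0, "claw": 1}]}}

```text
time_s: 12.0
ee_pos: [0.4905, 0.1312, 0.0852]
eef_rot: [3.063, -0.0, 0.072]
force: [0.2, -2.9, 0.6]
grip_width: 0.0183
grip_force: 12.0
```

Call:
{"method": "step_arm", "body": {"plan": [{"dx": 0.045, "dy": 0, "dz": 0.014, "rx": 0, "ry": 0, "rz": 0, "claw": 1}, {"dx": 0.045, "dy": 0, "dz": 0.012, "rx": 0, "ry": 0, "rz": 0, "claw": 1}, {"dx": 0.045, "dy": 0, "dz": 0.007, "rx": 0, "ry": 0, "rz": 0, "claw": 1}, {"dx": 0.045, "dy": 0, "dz": 0.005, "rx": 0, "ry": 0, "rz": 0, "claw": 1}, {"dx": 0.045, "dy": 0, "dz": 0.001, "rx": 0, "ry": 0, "rz": 0, "claw": 1}, {"dx": 0, "dy": 0, "dz": 0, "rx": 0, "ry": 0, "rz": 0, "claw": 1}]}}

```text
time_s: 12.6
ee_pos: [0.5133, 0.1329, 0.0811]
eef_rot: [3.063, 0.0, 0.072]
force: [-0.1, -1.2, -3.5]
grip_width: 0.0183
grip_force: 12.0
```

```bash
python3 - <<'E'
from h import *
c=viewer.camera('side'); c2=viewer.camera('top')
I=cv2.resize(c['img'][110:250,235:345,::-1],(440,560),interpolation=cv2.INTER_CUBIC)
J=cv2.resize(c2['img'][150:290,200:285,::-1],(340,560),interpolation=cv2.INTER_CUBIC)
cv2.imwrite('pics/i.png',np.hstack([I,J]))
E
```

```text
(no output)
```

View pics/i.png

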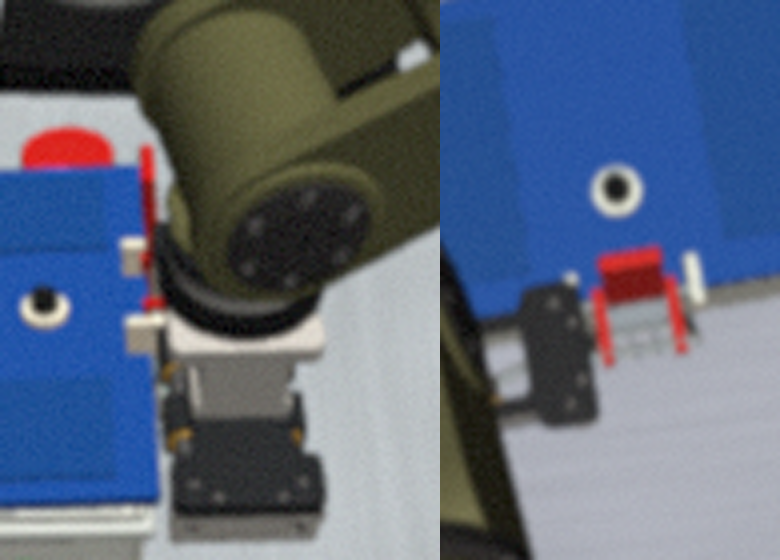

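Call:
{"method": "step_arm", "body": {"plan": [{"dx": 0, "dy": 0, "dz": -0.025, "rx": 0, "ry": 0, "rz": 0, "claw": 1}, {"dx": 0.002, "dy": 0, "dz": -0.025, "rx": 0, "ry": 0, "rz": 0, "claw": 1}, {"dx": 0.002, "dy": 0, "dz": -0.025, "rx": 0, "ry": 0, "rz": 0, "claw": 1}, {"dx": 0.002, "dy": 0, "dz": -0.025, "rx": 0, "ry": 0, "rz": 0, "claw": 1}]}}

```text
time_s: 13.1
ee_pos: [0.5133, 0.1334, 0.0914]
eef_rot: [3.063, 0.0, 0.072]
force: [-0.1, -3.9, -8.1]
grip_width: 0.0183
grip_force: 12.0
```

Call:
{"method": "step_arm", "body": {"plan": [{"dx": 0.004, "dy": 0, "dz": -0.025, "rx": 0, "ry": 0, "rz": 0, "claw": 1}, {"dx": 0.004, "dy": 0, "dz": -0.02, "rx": 0, "ry": 0, "rz": 0, "claw": 1}]}}

```text
time_s: 13.3
ee_pos: [0.5134, 0.1338, 0.095]
eef_rot: [3.063, 0.002, 0.072]
force: [-1.5, -4.8, -17.4]
grip_width: 0.0183
grip_force: 12.0
```

```bash
cat >> h.py <<'E'
def lever(c):
    P=cloud(c); d=(P-HG)@EX; y=(P-HG)@EY
    m=red(c)&(abs(y)<.025)&(d>-.2)&(d<-.08)&(P[...,2]>.16)
    Q=np.c_[d[m],P[m][:,2]]; 
    return np.c_[np.percentile(Q,[1,25,50,75,99],axis=0)].round(4), len(Q), Q
E
python3 - <<'E'
from h import *
print(telemetry.get_obs()['force'])
for n in ('top','side'):
    c=viewer.camera(n); a,k,Q=lever(c); 
    i=np.argsort(Q[:,0]); Q=Q[i]
    print(n,k,[Q[s].mean(0).round(4) for s in np.array_split(np.arange(k),6)], 'fit', np.arctan2(*(np.linalg.svd(Q-Q.mean(0),full_matrices=False)[2][0][::-1])))
    print(lidfit(c)[2])
E
```

```text
[ -1.53216782  -4.80237677 -17.41086974]
top 308 [array([-0.1898,  0.1975]), array([-0.1837,  0.2082]), array([-0.1797,  0.2261]), array([-0.1751,  0.2437]), array([-0.1707,  0.2593]), array([-0.1655,  0.2687])] fit 1.2776404072261376
0.06261029653284295
side 138 [array([-0.1848,  0.1965]), array([-0.1798,  0.213 ]), array([-0.1754,  0.2302]), array([-0.1707,  0.2474]), array([-0.1666,  0.2616]), array([-0.1625,  0.2674])] fit 1.2984155238965873
0.062019246279848596
```

```bash
python3 - <<'E'
from h import *
K0=geom(1.5,.03,0.)[3]; K=K0+[.0232,.0100]
for th,phi in ((.062,1.35),(.062,1.3),(.055,1.35),(.05,1.3)):
    g=geom(phi,th,0); B=g[1]; v=K-B; ang=np.arctan2(-v[0],-v[1]); a=np.arctan2(.022,.060)-ang
    print(th,phi,'r',np.hypot(*v).round(4),'a',a.round(3),'bar rel keeper',((geom(phi,th,a)[2]-KP)*1e3).round(1), (K+ (geom(phi,th,a)[2]-geom(phi,th,a)[3])-KP).round(4)*1e3)
E
```

```text
0.062 1.35 r 0.0612 a 0.337 bar rel keeper [ 1.9 -4.5] [ 1.9 -1.7]
0.062 1.3 r 0.0625 a 0.331 bar rel keeper [ 1.8 -3.3] [ 1.8 -1.9]
0.055 1.35 r 0.0596 a 0.342 bar rel keeper [ 1.9 -5.9] [ 2.  -1.6]
0.05 1.3 r 0.0599 a 0.339 bar rel keeper [ 1.9 -5.7] [ 1.9 -1.7]
```

Call:
{"method": "step_arm", "body": {"plan": [{"dx": 0.005, "dy": 0, "dz": -0.02, "rx": 0, "ry": 0, "rz": 0, "claw": 1}, {"dx": 0, "dy": 0, "dz": 0, "rx": 0, "ry": 0, "rz": 0, "claw": 1}]}}

```text
time_s: 13.6
ee_pos: [0.5144, 0.1341, 0.0975]
eef_rot: [3.063, 0.001, 0.072]
force: [-3.4, -3.8, -15.8]
grip_width: 0.0186
grip_force: 12.0
```

```bash
python3 - <<'E'
from h import *
print(telemetry.get_obs()['moment'])
for n in ('top','side'):
    c=viewer.camera(n); a,k,Q=lever(c); 
    print(n,'fit', np.arctan2(*(np.linalg.svd(Q-Q.mean(0),full_matrices=False)[2][0][::-1])),lidfit(c)[2])
E
```

```text
[-0.44070035  0.59319057 -0.06161217]
top fit -1.8619821952553572 0.06326391384141626
side fit -1.8411399555161794 0.06164606654782634
```

Call:
{"method": "step_arm", "body": {"plan": [{"dx": 0, "dy": 0, "dz": 0.03, "rx": 0, "ry": 0, "rz": 0, "claw": 1}, {"dx": 0, "dy": 0, "dz": 0.03, "rx": 0, "ry": 0, "rz": 0, "claw": 1}, {"dx": 0, "dy": 0, "dz": 0.02, "rx": 0, "ry": 0, "rz": 0, "claw": 1}, {"dx": 0, "dy": 0, "dz": 0, "rx": 0, "ry": 0, "rz": 0, "claw": 1}], "grip_force": 25}}

```text
time_s: 14.1
ee_pos: [0.5164, 0.1334, 0.0918]
eef_rot: [3.063, -0.005, 0.072]
force: [-1.7, -5.9, 2.4]
grip_width: 0.0178
grip_force: 25.0
```

Call:
{"method": "step_arm", "body": {"plan": [{"dx": 0.02, "dy": 0, "dz": 0, "rx": 0, "ry": 0, "rz": 0, "claw": 1}, {"dx": 0.02, "dy": 0, "dz": 0, "rx": 0, "ry": 0, "rz": 0, "claw": 1}]}}

```text
time_s: 14.3
ee_pos: [0.5202, 0.1337, 0.0918]
eef_rot: [3.063, -0.004, 0.072]
force: [-2.4, -8.0, 0.4]
grip_width: 0.0175
grip_force: 25.0
```

Call:
{"method": "step_arm", "body": {"plan": [{"dx": 0.02, "dy": 0, "dz": 0, "rx": 0, "ry": 0, "rz": 0, "claw": 1}, {"dx": 0, "dy": 0, "dz": 0, "rx": 0, "ry": 0, "rz": 0, "claw": 1}]}}

```text
time_s: 14.5
ee_pos: [0.5224, 0.1338, 0.0918]
eef_rot: [3.063, -0.004, 0.072]
force: [-0.5, -7.2, 1.2]
grip_width: 0.0179
grip_force: 25.0
```

Call:
{"method": "step_arm", "body": {"plan": [{"dx": 0.02, "dy": 0, "dz": 0, "rx": 0, "ry": 0, "rz": 0, "claw": 1}, {"dx": 0.01, "dy": 0, "dz": 0, "rx": 0, "ry": 0, "rz": 0, "claw": 1}]}}

```text
time_s: 14.7
ee_pos: [0.5243, 0.1341, 0.0916]
eef_rot: [3.063, -0.002, 0.071]
force: [-11.3, -7.1, 4.4]
grip_width: 0.0181
grip_force: 25.0
```

Call:
{"method": "step_arm", "body": {"plan": [{"dx": 0.02, "dy": 0, "dz": 0, "rx": 0, "ry": 0, "rz": 0, "claw": 1}, {"dx": 0, "dy": 0, "dz": 0, "rx": 0, "ry": 0, "rz": 0, "claw": 1}]}}

```text
time_s: 14.9
ee_pos: [0.5252, 0.1343, 0.0914]
eef_rot: [3.063, 0.001, 0.071]
force: [-16.2, -6.7, 8.4]
grip_width: 0.018
grip_force: 25.0
```

Call:
{"method": "step_arm", "body": {"plan": [{"dx": -0.03, "dy": 0, "dz": 0, "rx": 0, "ry": 0, "rz": 0, "claw": 1}, {"dx": -0.03, "dy": 0, "dz": 0, "rx": 0, "ry": 0, "rz": 0, "claw": 1}, {"dx": 0, "dy": 0, "dz": -0.025, "rx": 0, "ry": 0, "rz": 0, "claw": 1}, {"dx": 0, "dy": 0, "dz": -0.025, "rx": 0, "ry": 0, "rz": 0, "claw": 1}]}}

```text
time_s: 15.3
ee_pos: [0.5205, 0.1343, 0.0958]
eef_rot: [3.063, -0.002, 0.072]
force: [0.3, -6.9, -8.6]
grip_width: 0.0176
grip_force: 25.0
```

Call:
{"method": "step_arm", "body": {"plan": [{"dx": 0, "dy": 0, "dz": -0.025, "rx": 0, "ry": 0, "rz": 0, "claw": 1}, {"dx": 0.002, "dy": 0, "dz": -0.025, "rx": 0, "ry": 0, "rz": 0, "claw": 1}]}}

```text
time_s: 15.5
ee_pos: [0.5204, 0.1344, 0.1004]
eef_rot: [3.063, -0.001, 0.072]
force: [-2.0, -6.2, -15.3]
grip_width: 0.018
grip_force: 25.0
```

Call:
{"method": "step_arm", "body": {"plan": [{"dx": 0.005, "dy": 0, "dz": -0.025, "rx": 0, "ry": 0, "rz": 0, "claw": 1}, {"dx": 0, "dy": 0, "dz": 0, "rx": 0, "ry": 0, "rz": 0, "claw": 1}]}}

```text
time_s: 15.7
ee_pos: [0.5199, 0.1345, 0.1013]
eef_rot: [3.062, 0.002, 0.072]
force: [1.4, -7.2, -20.9]
grip_width: 0.0183
grip_force: 25.0
```

```bash
python3 - <<'E'
from h import *
for n in ('top','side'):
    c=viewer.camera(n); a,k,Q=lever(c); Q=Q[Q[:,1]>.205]
    print(n,'fit', np.arctan(1/np.polyfit(Q[:,1],Q[:,0],1)[0]),Q[:,1].max(),lidfit(c)[2])
E
```

```text
top fit 1.199691728342657 0.271263924922424 0.07117697871872314
side fit 1.2098982918541201 0.27002828857748695 0.06985939965981235
```

```bash
python3 - <<'E'
from h import *
def bz(phiw,th,x): 
    B=geom(phiw+th,th,0)[1]; return (B[1]-np.sqrt(.084**2-(KP[0]+x-B[0])**2)-KP[1])*1e3
print('first',bz(1.28,.062,-5),'now',bz(1.205,.07,3),bz(1.205,.07,-5),bz(1.205,.07,6))
print('needed phiw for 0 at th .07',[ (p,round(bz(p,.07,3),1)) for p in (1.2,1.1,1.0,.9)])
c=viewer.camera('top'); 
o=telemetry.get_obs(); print(o['force'],o['moment'])
cv2.imwrite('pics/j.png',cv2.resize(c['img'][205:275,215:285,::-1],(600,600),interpolation=cv2.INTER_CUBIC))
E
```

```text
first nan now nan nan nan
needed phiw for 0 at th .07 [(1.2, np.float64(nan)), (1.1, np.float64(nan)), (1.0, np.float64(nan)), (0.9, np.float64(nan))]
[  0.94189539  -6.13503448 -20.4156883 ] [-0.64711746 -0.15172454  0.10649421]<stdin>:3: RuntimeWarning: invalid value encountered in sqrt
```

View pics/j.png

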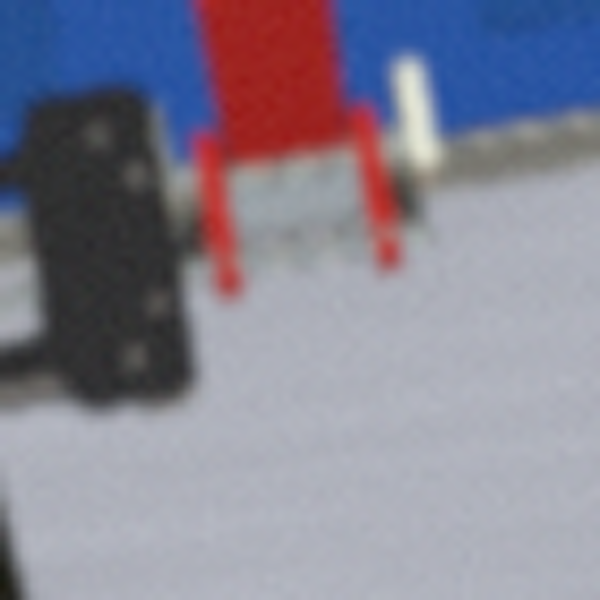

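The top crop shows the keeper ledge between the red arms at (290,200). The bar isn't visible in front of it, so it is tucked under or behind.

```bash
python3 - <<'E'
from h import *
def bz(phiw,th,x): 
    B=geom(phiw+th,th,0)[1]; return (B[1]-np.sqrt(.084**2-(KP[0]+x*1e-3-B[0])**2)-KP[1])*1e3
print('first',bz(1.28,.062,-5),'now',bz(1.205,.07,3),bz(1.205,.07,-5),bz(1.205,.07,6))
print('needed phiw for 0 at th .07',[ (p,round(bz(p,.07,3),1)) for p in (1.2,1.1,1.0,.9)])
E
```

```text
first -6.368122349787509 now -0.7160075287237777 -3.091560822815212 0.40433322837564456
needed phiw for 0 at th .07 [(1.2, np.float64(-0.6)), (1.1, np.float64(1.6)), (1.0, np.float64(3.5)), (0.9, np.float64(5.3))]
```

Call:
{"method": "step_arm", "body": {"plan": [{"dx": 0, "dy": 0, "dz": 0.01, "rx": 0, "ry": 0, "rz": 0, "claw": 0.9}, {"dx": 0, "dy": 0, "dz": 0, "rx": 0, "ry": 0, "rz": 0, "claw": 0.7}, {"dx": 0, "dy": 0, "dz": 0, "rx": 0, "ry": 0, "rz": 0, "claw": 0.5}, {"dx": 0, "dy": 0, "dz": 0, "rx": 0, "ry": 0, "rz": 0, "claw": 0.5}, {"dx": 0, "dy": 0, "dz": -0.1, "rx": 0, "ry": 0, "rz": 0, "claw": 0.5}, {"dx": 0, "dy": 0, "dz": -0.3, "rx": 0, "ry": 0, "rz": 0, "claw": 0.5}, {"dx": 0, "dy": 0, "dz": -0.4, "rx": 0, "ry": 0, "rz": 0, "claw": 0.5}, {"dx": 0, "dy": 0, "dz": -0.4, "rx": 0, "ry": 0, "rz": 0, "claw": 0.5}, {"dx": 0, "dy": 0, "dz": -0.4, "rx": 0, "ry": 0, "rz": 0, "claw": 1}, {"dx": 0, "dy": 0, "dz": 0, "rx": 0, "ry": 0, "rz": 0, "claw": 1}]}}

```text
time_s: 16.85
ee_pos: [0.521, 0.1483, 0.2675]
eef_rot: [3.065, -0.01, 0.072]
force: [0.6, 0.3, 0.2]
grip_width: 0.0342
grip_force: 0.0
```

```bash
python3 - <<'E'
from h import *
o=telemetry.get_obs(); print(o['ee_pos'],o['eef_rot'],o['force'])
for n in ('top','side'):
    c=viewer.camera(n); a,k,Q=lever(c); Q=Q[Q[:,1]>.205]
    print(n,'fit', np.arctan(1/np.polyfit(Q[:,1],Q[:,0],1)[0]),Q[:,1].max(),Q[:,0].max(),lidfit(c)[2])
    try: st,ce,q=kn(c); print(st,ce,q,[(q-HG)@EX,(q-HG)@EY])
    except Exception: print('no knob')
save(c,'side9.png')
E
```

```text
[0.52096217 0.14834156 0.26749367] [ 3.06506921 -0.01008278  0.0722801 ] [0.62544499 0.26672321 0.24762666]
top fit 1.2009278475556595 0.270853860990138 -0.15486318608151942 0.06923829580031884
[200 245   8   6  31] [203.32258065 247.58064516] [0.51473497 0.1347095  0.14105047] [np.float64(-0.21675629763342283), np.float64(0.10321241895420981)]
side fit 1.2143316577213272 0.27015864742705914 -0.15391194954946827 0.07072505539000754
[286 226   5   9  36] [288.19444444 229.63888889] [0.51730283 0.13958731 0.13986956] [np.float64(-0.21387901372211754), np.float64(0.10791434947250225)]
```

Call:
{"method": "step_arm", "body": {"plan": [{"dx": 0, "dy": 0.2, "dz": 0, "rx": 0.05, "ry": 0, "rz": 0.005, "claw": 1}, {"dx": 0, "dy": 0.32, "dz": 0, "rx": 0, "ry": 0, "rz": 0, "claw": 1}, {"dx": 0, "dy": 0.32, "dz": 0, "rx": 0, "ry": 0, "rz": 0, "claw": 1}, {"dx": 0, "dy": 0.32, "dz": 0, "rx": 0, "ry": 0, "rz": 0, "claw": 1}, {"dx": 0, "dy": 0, "dz": 0.24, "rx": 0, "ry": 0, "rz": 0, "claw": 1}, {"dx": 0, "dy": 0, "dz": 0.24, "rx": 0, "ry": 0, "rz": 0, "claw": 1}, {"dx": 0, "dy": 0, "dz": 0, "rx": 0, "ry": 0, "rz": 0, "claw": 1}]}}

```text
time_s: 17.65
ee_pos: [0.5254, 0.0315, 0.2108]
eef_rot: [-3.141, 0.006, 0.063]
force: [-0.4, -0.3, 0.5]
grip_width: 0.0002
grip_force: 0.0
```

Call:
{"method": "step_arm", "body": {"plan": [{"dx": 0.15, "dy": 0, "dz": -0.05, "rx": 0, "ry": 0, "rz": 0, "claw": 1}, {"dx": 0.1, "dy": 0, "dz": -0.05, "rx": 0, "ry": 0, "rz": 0, "claw": 1}, {"dx": 0.06, "dy": 0, "dz": 0, "rx": 0, "ry": 0, "rz": 0, "claw": 1}, {"dx": 0.06, "dy": 0, "dz": 0, "rx": 0, "ry": 0, "rz": 0, "claw": 1}]}}

```text
time_s: 18.05
ee_pos: [0.5634, 0.0343, 0.2242]
eef_rot: [-3.141, 0.002, 0.064]
force: [-7.6, -0.5, -3.9]
grip_width: 0.0005
grip_force: 3.1
```

Call:
{"method": "step_arm", "body": {"plan": [{"dx": 0.06, "dy": 0, "dz": 0.01, "rx": 0, "ry": 0, "rz": 0, "claw": 1}, {"dx": 0.06, "dy": 0, "dz": 0.02, "rx": 0, "ry": 0, "rz": 0, "claw": 1}]}}

```text
time_s: 18.25
ee_pos: [0.575, 0.035, 0.2208]
eef_rot: [-3.141, 0.003, 0.064]
force: [-4.9, -1.2, 0.3]
grip_width: 0.0003
grip_force: 2.4
```

```bash
cat >> h.py <<'E'
def stat():
    o=telemetry.get_obs(); p=o['ee_pos']; print('d %.4f tipz %.4f'%((p-HG)@EX,p[2]+.025),o['force'].round(1),o['time_s'])
    for n in ('top','side'):
        c=viewer.camera(n); a,k,Q=lever(c)
        m=Q[:,1]>.2; print(n,k,'zmax %.4f dmax %.4f'%(Q[:,1].max(),Q[:,0].max()),lidfit(c)[2].round(4))
        try: st,ce,q=kn(c); print('knob d %.4f z %.4f'%((q-HG)@EX,q[2]))
        except Exception: pass
E
python3 -c "from h import *; stat()"
```

```text
d -0.1630 tipz 0.2458 [-4.9 -1.2  0.3] 18.25
top 31 zmax 0.3619 dmax -0.1704 0.0532
side 259 zmax 0.2570 dmax -0.1391 0.0458
knob d -0.2138 z 0.1409
```

Call:
{"method": "step_arm", "body": {"plan": [{"dx": 0.05, "dy": 0, "dz": 0.05, "rx": 0, "ry": 0, "rz": 0, "claw": 1}, {"dx": 0.05, "dy": 0, "dz": 0.05, "rx": 0, "ry": 0, "rz": 0, "claw": 1}, {"dx": 0.04, "dy": 0, "dz": 0.05, "rx": 0, "ry": 0, "rz": 0, "claw": 1}]}}

```text
time_s: 18.65
ee_pos: [0.5899, 0.0359, 0.2063]
eef_rot: [-3.142, -0.0, 0.064]
force: [-5.3, 0.2, 3.0]
grip_width: 0.0008
grip_force: 2.8
```

Call:
{"method": "step_arm", "body": {"plan": [{"dx": 0.04, "dy": 0, "dz": 0.06, "rx": 0, "ry": 0, "rz": 0, "claw": 1}, {"dx": 0.03, "dy": 0, "dz": 0.06, "rx": 0, "ry": 0, "rz": 0, "claw": 1}]}}

```text
time_s: 18.85
ee_pos: [0.5976, 0.0364, 0.1947]
eef_rot: [-3.142, -0.002, 0.064]
force: [-1.7, 0.7, 6.3]
grip_width: 0.0002
grip_force: 3.1
```

```bash
python3 -c "from h import *; stat()"
```

```text
d -0.1404 tipz 0.2197 [-1.7  0.7  6.3] 18.85Traceback (most recent call last):
  File "<string>", line 1, in <module>
    from h import *; stat()
                     ~~~~^^
  File "h.py", line 47, in stat
    c=viewer.camera(n); a,k,Q=lever(c)
                              ~~~~~^^^
  File "h.py", line 43, in lever
    return np.c_[np.percentile(Q,[1,25,50,75,99],axis=0)].round(4), len(Q), Q
                 ~~~~~~~~~~~~~^^^^^^^^^^^^^^^^^^^^^^^^^^
    return _quantile_unchecked(
        a, q, axis, out, overwrite_input, method, keepdims, weights)
    return _ureduce(a,
                    func=_quantile_ureduce_func,
    ...<5 lines>...
                    overwrite_input=overwrite_input,
                    method=method)
    r = func(a, **kwargs)
    result = _quantile(arr,
                       quantiles=q,
    ...<2 lines>...
                       out=out,
                       weights=wgt)
    slices_having_nans = np.isnan(arr[-1, ...])
                                  ~~~^^^^^^^^^
IndexError: index -1 is out of bounds for axis 0 with size 0
```

Call:
{"method": "step_arm", "body": {"plan": [{"dx": 0.03, "dy": 0, "dz": 0.05, "rx": 0, "ry": 0, "rz": 0, "claw": 1}, {"dx": 0.02, "dy": 0, "dz": 0.05, "rx": 0, "ry": 0, "rz": 0, "claw": 1}]}}

```text
time_s: 19.1
ee_pos: [0.6026, 0.0367, 0.1847]
eef_rot: [-3.142, -0.002, 0.064]
force: [-1.2, 0.5, 5.0]
grip_width: 0.0004
grip_force: 2.7
```

Call:
{"method": "step_arm", "body": {"plan": [{"dx": 0.02, "dy": 0, "dz": 0.05, "rx": 0, "ry": 0, "rz": 0, "claw": 1}, {"dx": 0.01, "dy": 0, "dz": 0.04, "rx": 0, "ry": 0, "rz": 0, "claw": 1}]}}

```text
time_s: 19.3
ee_pos: [0.6059, 0.0368, 0.1757]
eef_rot: [-3.142, -0.003, 0.064]
force: [2.1, 0.6, 5.2]
grip_width: 0.0003
grip_force: 2.3
```

```bash
python3 - <<'E'
from h import *
o=telemetry.get_obs(); p=o['ee_pos']; print('d %.4f tipz %.4f'%((p-HG)@EX,p[2]+.025),o['force'].round(1))
c=viewer.camera('side'); P=cloud(c); m=red(c)&(abs((P-HG)@EY)<.025)&((P-HG)@EX>-.24)&((P-HG)@EX<-.06)&(P[...,2]>.13); d=((P-HG)@EX)[m]; z=P[m][:,2]
for a in np.arange(-.23,-.06,.02):
    k=abs(d-a)<.01
    if k.sum(): print(a.round(2),k.sum(),np.percentile(z[k],[10,50,90]).round(4))
print(lidfit(c)[2]); st,ce,q=kn(c); print('knob',(q-HG)@EX,q[2])
E
```

```text
d -0.1321 tipz 0.2007 [2.1 0.6 5.2]
-0.19 45 [0.179  0.1817 0.2061]
-0.17 86 [0.1807 0.1833 0.1859]
-0.15 90 [0.1865 0.1892 0.1919]
-0.13 58 [0.1902 0.1942 0.1977]
-0.11 67 [0.1975 0.2002 0.2021]
0.010128738350269622
knob -0.20969628029630152 0.14592586878826866
```

Call:
{"method": "step_arm", "body": {"plan": [{"dx": 0.01, "dy": 0, "dz": 0.035, "rx": 0, "ry": 0, "rz": 0, "claw": 1}, {"dx": 0.01, "dy": 0, "dz": 0.035, "rx": 0, "ry": 0, "rz": 0, "claw": 1}]}}

```text
time_s: 19.55
ee_pos: [0.6076, 0.0369, 0.1687]
eef_rot: [3.142, -0.003, 0.064]
force: [1.7, 1.2, 4.1]
grip_width: 0.0004
grip_force: 1.7
```

Call:
{"method": "step_arm", "body": {"plan": [{"dx": 0, "dy": 0, "dz": 0.03, "rx": 0, "ry": 0, "rz": 0, "claw": 1}, {"dx": 0, "dy": 0, "dz": 0.02, "rx": 0, "ry": 0, "rz": 0, "claw": 1}]}}

```text
time_s: 19.75
ee_pos: [0.6069, 0.0368, 0.163]
eef_rot: [3.142, -0.0, 0.064]
force: [2.0, 0.2, 1.8]
grip_width: 0.0005
grip_force: 1.2
```

Call:
{"method": "step_arm", "body": {"plan": [{"dx": 0, "dy": 0, "dz": 0.02, "rx": 0, "ry": 0, "rz": 0, "claw": 1}]}}

```text
time_s: 19.85
ee_pos: [0.6068, 0.0368, 0.1611]
eef_rot: [3.142, -0.0, 0.064]
force: [0.9, 0.8, 1.8]
grip_width: 0.0007
grip_force: 1.1
```

Call:
{"method": "step_arm", "body": {"plan": [{"dx": 0, "dy": 0, "dz": 0.01, "rx": 0, "ry": 0, "rz": 0, "claw": 1}, {"dx": 0, "dy": 0, "dz": 0, "rx": 0, "ry": 0, "rz": 0, "claw": 1}]}}

```text
time_s: 20.05
ee_pos: [0.6066, 0.0368, 0.16]
eef_rot: [-3.142, 0.0, 0.064]
force: [0.7, 0.4, -0.2]
grip_width: 0.0006
grip_force: 0.2
```

Call:
{"method": "step_arm", "body": {"plan": [{"dx": 0, "dy": 0, "dz": 0.015, "rx": 0, "ry": 0, "rz": 0, "claw": 1}, {"dx": 0, "dy": 0, "dz": 0.015, "rx": 0, "ry": 0, "rz": 0, "claw": 1}]}}

```text
time_s: 20.25
ee_pos: [0.6069, 0.0368, 0.1574]
eef_rot: [3.142, -0.001, 0.064]
force: [-1.8, -0.4, 14.1]
grip_width: 0.0004
grip_force: 7.2
```

Call:
{"method": "step_arm", "body": {"plan": [{"dx": 0, "dy": 0, "dz": 0.015, "rx": 0, "ry": 0, "rz": 0, "claw": 1}]}}

```text
time_s: 20.35
ee_pos: [0.6071, 0.0368, 0.1573]
eef_rot: [3.141, -0.002, 0.064]
force: [-7.2, 0.7, 23.0]
grip_width: 0.0002
grip_force: 11.2
```

Call:
{"method": "step_arm", "body": {"plan": [{"dx": 0, "dy": 0, "dz": 0.01, "rx": 0, "ry": 0, "rz": 0, "claw": 1}]}}

```text
time_s: 20.45
ee_pos: [0.6072, 0.0368, 0.1572]
eef_rot: [3.141, -0.002, 0.064]
force: [-9.0, -0.2, 26.5]
grip_width: 0.0007
grip_force: 13.3
```

```bash
cat > s.py <<'E'
from h import *
o=telemetry.get_obs(); p=o['ee_pos']; print('d %.4f tipz %.4f'%((p-HG)@EX,p[2]+.025),o['force'].round(1))
c=viewer.camera('side'); P=cloud(c); m=red(c)&(abs((P-HG)@EY)<.025)&((P-HG)@EX>-.24)&((P-HG)@EX<-.06)&(P[...,2]>.13); d=((P-HG)@EX)[m]; z=P[m][:,2]
for a in np.arange(-.19,-.06,.02):
    k=abs(d-a)<.01
    if k.sum(): print(a.round(2),k.sum(),np.percentile(z[k],[10,50,90]).round(4))
print(lidfit(c)[2]); st,ce,q=kn(c); print('knob',(q-HG)@EX,q[2])
E
python3 s.py
```

```text
d -0.1308 tipz 0.1822 [-9.  -0.2 26.5]
-0.19 28 [0.177  0.1931 0.2072]
-0.17 91 [0.1759 0.1779 0.1792]
-0.15 93 [0.1758 0.1779 0.1792]
-0.13 47 [0.1758 0.1782 0.1792]
-0.11 74 [0.1771 0.1785 0.1799]
0.009404782812167134
knob -0.2075047622549159 0.14830502755594244
```

Call:
{"method": "step_arm", "body": {"plan": [{"dx": 0, "dy": 0, "dz": -0.03, "rx": 0, "ry": 0, "rz": 0, "claw": 1}, {"dx": 0, "dy": 0, "dz": -0.05, "rx": 0, "ry": 0, "rz": 0, "claw": 1}, {"dx": 0, "dy": 0, "dz": -0.3, "rx": 0, "ry": 0, "rz": 0, "claw": 1}, {"dx": 0, "dy": 0, "dz": -0.4, "rx": 0, "ry": 0, "rz": 0, "claw": 1}, {"dx": 0, "dy": 0, "dz": -0.4, "rx": 0, "ry": 0, "rz": 0, "claw": 1}, {"dx": 0, "dy": 0, "dz": 0, "rx": 0, "ry": 0, "rz": 0, "claw": 1}]}}

```text
time_s: 21.1
ee_pos: [0.6081, 0.0369, 0.2785]
eef_rot: [3.141, -0.008, 0.064]
force: [0.2, 0.2, -0.2]
grip_width: 0.0004
grip_force: 0.0
```

```bash
python3 s.py; python3 - <<'E'
from h import *
c=viewer.camera('top'); print(lidfit(c)[2]); P=cloud(c)
for t in ['cooking_wine','miso_jar','shaker','onion']:
    r=viewer.recognise(t,c)
    for d in r[:1]: print(t,d['score'],np.round(d['rect']))
E
```

```text
d -0.1299 tipz 0.3035 [ 0.2  0.2 -0.2]
-0.19 28 [0.1772 0.1924 0.2067]
-0.17 91 [0.1764 0.1782 0.1793]
-0.15 93 [0.1761 0.178  0.1796]
-0.13 85 [0.1764 0.1784 0.1797]
-0.11 71 [0.1768 0.1786 0.1802]
0.011484347482099701
knob -0.2075719920350394 0.14790081168703917
-0.006852616988224954
cooking_wine 0.7 [128. 204. 173. 233.]
miso_jar 0.79 [318. 176. 351. 216.]
shaker 0.56 [334. 227. 359. 252.]
onion 0.65 [159. 253. 181. 283.]
```

```bash
python3 -c "from h import *; print(hand_in())"
```

```text
the job is handed in; nothing more can be done
None
```

The job is handed in at about 21 s of the 70 s: the lid is shut, the loop is hooked behind the keeper, and the lever is down on its rest and stayed there after release (peak push 26.5 N). The bystanders' positions looked unchanged. The weakest check is the lid opening: the side camera read about 0.011 rad against the 0.015 limit, and the force on the rest after release could not be measured.

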